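Lock down a bench plate with a swing strap and a two-start wing nut

TASK

Lock the steel plate down in its bench fixture: swing the strap fully shut so that its C-shaped end goes round the stud under the wing nut, then, without lifting the nut off, turn it backward (anticlockwise from above) until it drops into the start of the thread, and turn it forward (clockwise) until it is down on the strap and firmly tight. Let go of everything and leave the film can and the loupe where they stand.

Things in the scene. Friction and masses are not known exactly. Their poses are not given: they have to be found in the camera images.
- fixture: Dark steel base plate, 112 x 170 x 12 mm (x, y, z), screwed to the bench; origin at the centre of its underside, y along the long side. Stud axis at x 0, y -55 mm; strap pivot at x 0, y +55 mm. The two thread entries lie either side of the stud along y: turned back, the nut drops 10 mm when its wings are parallel to the fixture's y axis within 0.1 rad.
- stud_axis (a point): On the stud's axis at bench height, axes as the fixture's. 29 mm two-start column, flat shoulder 47 mm up on which the nut sits; 8 mm guide pin up to 97 mm. Dogs stop a back turn 0.15 rad past parallel and bar any entry by forward turning. Dropped, forward turning is level for 0.2 rad, then sinks 3.5 mm/rad: on the shut strap 1.6 rad from parallel, tight at about 2.0 rad (1.2 mm thread play).
- strap_hinge (a point): Point on the strap's upright pivot axis, 53 mm above the bench (the height of the knob's centre).
- strap_knob (a point): Centre of the strap's upright black knob, 17 mm diameter, 30 mm tall (38 to 68 mm above the bench), 40 mm from the pivot axis. The strap is a flat steel bar, 22 to 30 mm above the bench, its C-shaped end 110 mm from the pivot.
- strap (a joint): Strap angle, rad: 0 shut (C-end round the stud, against its stop; knob on the line from pivot to stud), up to 1.45 swung open to the fixture's -x side. Stiff pivot (0.08 N m), stays where left. It shuts anticlockwise from above.
- nut_grip (a point): Centre of the loose brass wing nut's grip, on its axis, 10 mm below its top and 46 mm above the rim of its 38 mm round skirt (24 mm tall). The wings are an upright bar 50 long, 16 thick, 32 tall along this point's x; grip across the 16 mm. 0.14 kg; the guide pin passes through. Height above the bench: 91 mm on the shoulder, 81 dropped into the thread start, 76 home on the shut strap.
- plate: Ground steel plate, 58 x 92 x 9 mm, lying in the fixture's nest under the strap; origin at the centre of its underside. Not to be handled.
- film_can: Black film can, 34 mm diameter, 48 mm tall, standing on the bench; origin at the centre of its underside. Bystander.
- loupe: Small black conical loupe, 34 mm diameter, 28 mm tall, standing on the bench; origin at the centre of its underside. Bystander.
- nut_wing (a point): End of one of the nut's two like wings, 25 mm from its axis, at the grip centre's height; at the start it points to the fixture's +x, +y quarter. Turned back until the nut drops, it points along the fixture's +y, toward the strap's pivot.
Mind the look-alikes: they are no part of the job. Leave any red look-alike of the part that bears nut_grip alone.

How it is judged:
By the outcome, as a careful person would: the job done as asked, in the order asked, and still so for the second after the job is handed in, with the robot touching nothing.
It also fails if it takes over 64 s, if anything falls off the work surface, if the arm or the gripper's body presses on something with over 40 N, if the wrist force passes 120 N, or if a joint passes its speed limit or range.

ROBOT

A 7-joint arm with a two-finger parallel gripper is mounted at the origin on a cart in front of the work surface, level with it; the furniture and walls round the work are solid. World frame = base frame: x ahead of the robot, y to its left, z up, the work surface at z = 0. Lengths are in m, angles in rad, forces in N, time in s.
With the tool pointing down it reaches from about 0.4 to 0.875 m from the base axis. Payload 4.4 kg.
Tool frame: the origin (TCP) lies on the front face of the gripper's body, between the roots of the fingers; the fingertips stand 73 mm ahead of it and the grasp point (between the pads) lies manip.hold_point_z ahead of it (manip.hold_point_z is the distance from the TCP to the grasp point, in m); z points along the fingers, y is the direction in which the jaws open and shut (so a half turn about z gives the same grasp; the last joint's range is limited). The gripper opens to 85 mm and grips with 20 to 120 N. Pads are 22 mm wide; open, the fingers measure 114 mm over their backs; the gripper's body (76 mm by 85 mm) begins 54 mm behind the grasp point. The pads swing forward as they close: fully open they stand 13 mm farther back than shut.
Start: joints at [1.237, 0.628, 0.038, 1.517, -0.027, 0.996, -0.02], TCP at [0.172, -0.627, 0.304] pointing down, gripper open.
Joint ranges: [-3.06, 3.06], [-0.37, 2.12], [-1.25, 1.32], [0.18, 2.47], [-1.1, 4.24], [0.23, 1.98], [-2.94, 2.94]. Speed limits (rad/s): [2.57, 2.57, 3.14, 3.14, 3.14, 3.14, 3.14].

INTERFACE

Orientations are given as a unit quaternion [x, y, z, w].
In Python, from cell import manip gives the robot as it stands. The module is installed in compiled form; this text tells all that it offers.
- The arm moves only by the shell command python3 -m handwheel 'ROWS' [FORCE]. ROWS is JSON, a list of rows, each a list of 3 entries, a list of its own where there are three numbers: the shift along the world's x, y, z in mm, then the turn, a rotation vector about the world's x, y, z in rad, then the finger opening in mm, from 0 to 85.4. In form: [[[tx, ty, tz], [ax, ay, az], gripper], ...]. A call has 1 to 12 rows; each row shifts and turns the commanded pose from where the row before left it; what a row does not reach is not made up. A row lasts 1/12 s, in which the tool goes at most 41.7 mm and 7.16 degrees, less where a joint would pass 70% of its speed; a pose out of reach is approached as far as the arm can. A call with a gripper value outside its range is refused whole. The fingers move at their own pace and stop on an object; FORCE is the grip in N (left out, the last holds). Time passes only in rows, so rows that do not move let the fingers close. It gives the time, the measured TCP pose, the force and the opening at its end, in the units of the state.
- manip.get_obs(): the state, without advancing time (a new reading comes with each control period).
- manip.grab_frame(name): name is "scene" or "top"; returns the picture (400x640x3 uint8, red, green, blue); there is no depth.
- manip.camera_params(name): a dict with "K" (3x3 intrinsics, pixels), "k1" (the pictures are not rectified: a ray, as slopes to the right and down, at radius r is drawn at 1 + k1 r^2 times it, then the intrinsics apply), "pose" (4x4, takes a point from camera to world coordinates). Camera axes: x right, y down, z forward; pixel columns grow to the right and rows downward; lengths in m; the calibration is good to about 2 mm. A picture is of the moment at which its call begins. camera_params takes no time and is no camera call.
- manip.sign_off(): hands the job in, once; it reports no verdict.
Trained networks look in the newest picture that a camera, given by its name, has taken for a name from the list of things; names that differ only in an ending like _2 or _b are one class to them, and where a whole thing is asked for, a point or a joint stands for the part that bears it (a point fixed in the world has none). Each returns a list of dicts, best first, with "score" (0 to 1); they miss things now and then, are a little off and sometimes report something else, mostly with a low value. They report only what shows in the picture. A call takes as long as a camera call. They do not tell look-alikes from the thing itself.
- manip.look_for(camera, thing): "position" ([x, y, z] in m, in world coordinates, good to about 4 mm: the middle of the surface that is visible of it).
The state is a dict: "time": time; "q": joint angles; "qvel": joint speeds; "joint_torque": joint torques, N m; "eef_pos": TCP position; "eef_rot": TCP orientation; "ft_force": force on the tool from outside, world axes, zero at the start; "ft_torque": the same for the moment, N m; "grip_width": finger opening in m.
Only numpy, scipy, OpenCV 4.12 (cv2) and the standard library are available. Lean on these libraries where they do the work, as an engineer would, in place of code of your own. Each camera call takes 0.05 s, during which the arm holds its last target.

## Working session

There is one attempt and no reset: what is moved stays moved. The work goes in short steps, Python scripts to look and compute and a shell command to move; the robot and the scene stay as the last step left them, time stands still between calls to the robot, and variables do not carry over. Pictures are saved under pics/ and viewed, and the job is handed in when it is done.

```bash
mkdir -p pics; ls
python3 - <<'E'
from cell import manip
import cv2,numpy as np
print(manip.get_obs()); print(manip.hold_point_z)
for n in("scene","top"):
    im=manip.grab_frame(n); cv2.imwrite(f"pics/{n}0.png",im[:,:,::-1]); p=manip.camera_params(n); print(n,p)
    for t in ["fixture","strap_knob","strap_hinge","nut_grip","nut_wing","stud_axis","plate","film_can","loupe"]:
        try: print(t,[(np.round(d["position"],4).tolist(),round(d["score"],2)) for d in manip.look_for(n,t)])
        except Exception as e: print(t,e)
print(manip.get_obs()["time"])
E
```

```text
pics
{'time': 0.0, 'q': array([ 1.23720615,  0.62934593,  0.03846399,  1.51838547, -0.02701366,
        0.9962927 , -0.01998203]), 'qvel': array([ 0.00084569, -0.00096205,  0.00104682, -0.00151067,  0.00035215,
       -0.00071223, -0.00033533]), 'joint_torque': array([ 4.73117984e-05, -5.63406265e+01,  1.22614134e+00, -1.93445116e+01,
        1.10312647e-02,  1.05050279e-02,  4.85128191e-05]), 'eef_pos': array([ 0.17188071, -0.62635053,  0.3029839 ]), 'eef_rot': array([ 9.91049497e-01,  1.33491498e-01, -1.41086078e-04, -9.45952343e-04]), 'ft_force': array([ 0.04592667, -0.10725948, -0.87442418]), 'ft_torque': array([-0.0031501 ,  0.04688005,  0.0101671 ]), 'grip_width': 0.0852872012180053}
0.0539
scene {'K': array([[399.05100021,   0.        , 327.39163507],
       [  0.        , 399.05100021, 201.30841787],
       [  0.        ,   0.        ,   1.        ]]), 'k1': 0.018911273276755222, 'pose': array([[-0.8705848 , -0.31546272,  0.37757831,  0.18211092],
       [-0.49142558,  0.51985166, -0.69875257,  0.60045848],
       [ 0.02414568, -0.793875  , -0.6076014 ,  0.60521979],
       [
[... 1005 characters left out ...]
     [ 0.        ,  0.        ,  0.        ,  1.        ]])}
fixture [([0.5187, 0.106, 0.0103], 0.59), ([0.4765, 0.1207, 0.0324], 0.56)]
strap_knob [([0.5186, 0.1055, 0.0114], 0.67), ([0.4739, 0.1183, 0.0303], 0.66)]
strap_hinge [([0.5166, 0.1173, 0.0117], 0.89), ([0.5333, 0.0237, 0.101], 0.73)]
nut_grip [([0.4274, -0.0468, 0.0548], 0.75), ([0.5338, 0.0237, 0.1043], 0.74), ([0.5313, -0.0739, 0.0541], 0.73)]
nut_wing [([0.5367, -0.0726, 0.0562], 0.65), ([0.5738, 0.2758, 0.0486], 0.65), ([0.529, 0.0228, 0.1014], 0.6), ([0.4256, -0.0477, 0.0528], 0.51)]
stud_axis [([0.5184, 0.1072, 0.0075], 0.88)]
plate [([0.5404, 0.0743, 0.0249], 0.63)]
film_can []
loupe [([0.5356, -0.2646, 0.0275], 0.61)]
1.0
```

View pics/scene0.png

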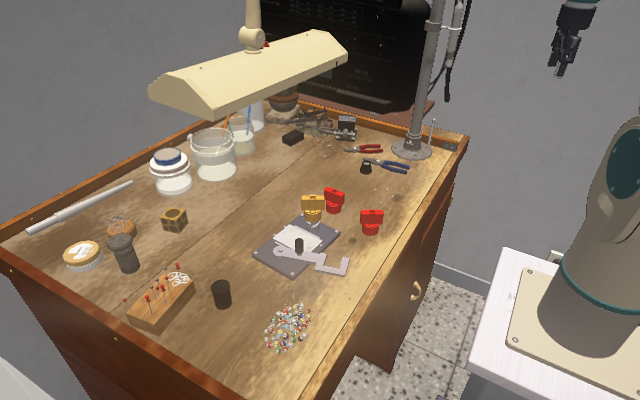

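View pics/top0.png

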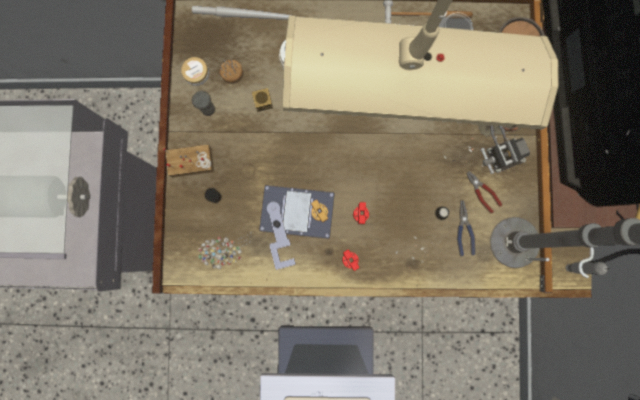

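Run:
```python
import cv2
a=cv2.imread("pics/scene0.png")[110:310,200:460]; cv2.imwrite("pics/c1.png",cv2.resize(a,None,fx=3,fy=3,interpolation=2))
a=cv2.imread("pics/top0.png")[90:250,230:390]; cv2.imwrite("pics/c2.png",cv2.resize(a,(600,600),interpolation=2))
```

```text
(no output)
```

View pics/c1.png

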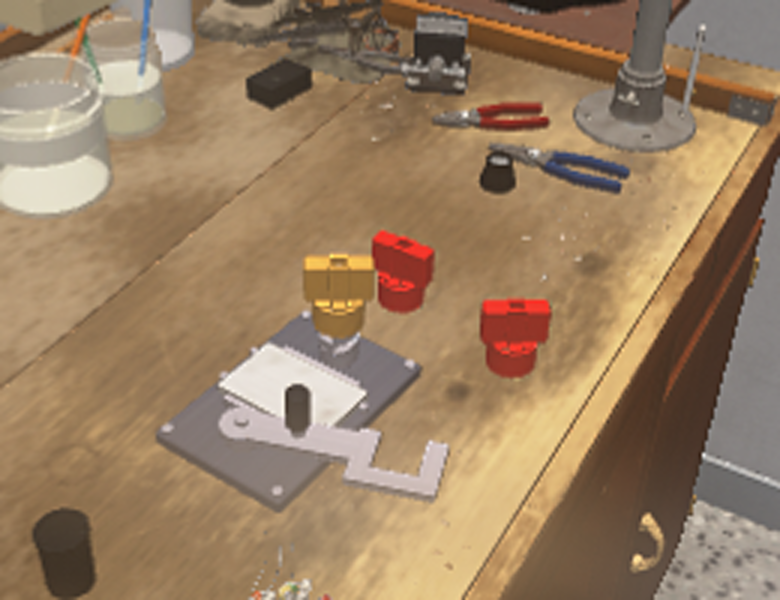

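View pics/c2.png

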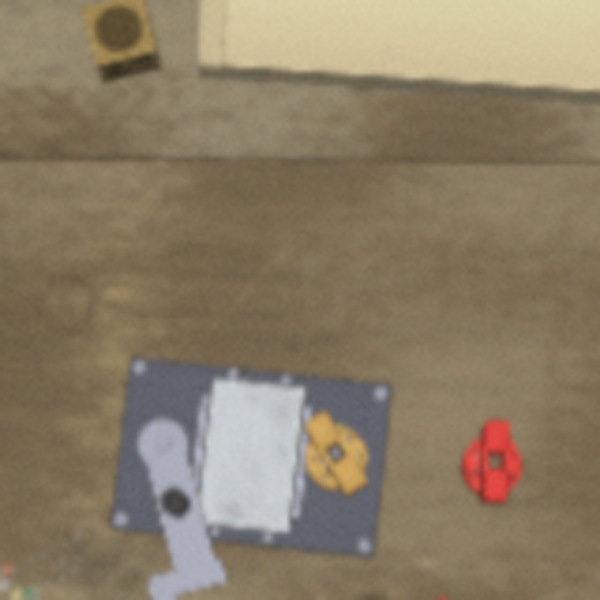

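The brass wing nut, top (319,210) and scene (313,208), sits on the stud in the fixture, so it is the one I want. The red ones at top (362,213) and (350,261) stand loose on the bench and are look-alikes, confirmed in the enlarged crops. Next I measure the geometry from both views.

```bash
cat > h.py <<'E'
from cell import manip
import numpy as np,cv2
from scipy.optimize import least_squares
P={n:manip.camera_params(n) for n in("scene","top")}
def proj(n,X):
    p=P[n];T=np.linalg.inv(p["pose"]);X=np.atleast_2d(X)
    c=X@T[:3,:3].T+T[:3,3];s=c[:,:2]/c[:,2:];s=s*(1+p["k1"]*(s**2).sum(1,keepdims=True))
    return s@p["K"][:2,:2].T+p["K"][:2,2]
def ray(n,uv):
    p=P[n];d=(np.array(uv)-p["K"][:2,2])/p["K"][0,0];s=d.copy()
    for _ in range(10): s=d/(1+p["k1"]*(s@s))
    return p["pose"][:3,3],p["pose"][:3,:3]@np.array([*s,1])
def onz(n,uv,z):
    o,d=ray(n,uv);return o+d*(z-o[2])/d[2]
def tri(a,b):
    f=lambda X:np.r_[proj("scene",X)[0]-a,proj("top",X)[0]-b]
    r=least_squares(f,[.53,.05,.05]);return r.x,r.fun
E
python3 - <<'E'
from h import *
import json
def c1(u,v):return (200+(u+.5)/3-.5,110+(v+.5)/3-.5)
def c2(u,v):return (230+(u+.5)/3.75-.5,90+(v+.5)/3.75-.5)
# screws top
S=[onz("top",c2(*q),.013)[:2] for q in[(139,368),(381,394),(365,546),(121,519)]]
print("screws",np.round(S,4)); c=np.mean(S,0); print("c",c)
e=((S[0]-S[1])+(S[3]-S[2]))/2; print("yaw of fix y deg",np.degrees(np.arctan2(e[1],e[0])), np.linalg.norm(e))
e2=((S[0]-S[3])+(S[1]-S[2]))/2;print("yaw fix x",np.degrees(np.arctan2(e2[1],e2[0])),np.linalg.norm(e2))
S2=[onz("scene",c1(*q),.013)[:2] for q in[(168,428),(277,491),(408,370),(307,316)]]
print("scene screws",np.round(S2,4),np.mean(S2,0))
for nm,a,b in[("pivot",(240,421),(162,440)),("knobtop",(297,391),(176,500)),("nuttop",(339,259),(335,453))]:
    x,f=tri(c1(*a),c2(*b));print(nm,np.round(x,4),np.round(f,1))
print("nut wing ends at z .101",[onz("top",c2(*q),.101) for q in[(318,425),(352,488)]])
print("knob z .068",onz("top",c2(176,500),.068)," pivot z .03",onz("top",c2(162,440),.031),"nut",onz("top",c2(335,453),.101))
E
```

```text
screws [[ 0.5962  0.1498]
 [ 0.5809 -0.0054]
 [ 0.4836  0.0039]
 [ 0.4992  0.1593]]
c [0.53997847 0.07691401]
yaw of fix y deg 84.32593563019643 0.15609974744544947
yaw fix x -5.531228385704848 0.09760967682181461
scene screws [[ 0.5919  0.1488]
 [ 0.495   0.1588]
 [ 0.4777  0.0104]
 [ 0.575  -0.0041]] [0.53490081 0.0784778 ]
pivot [0.5457 0.131  0.0284] [-1.1 -0.1  0.6  1.1]
knobtop [0.5061 0.1186 0.0651] [-0.8 -0.1  0.4  0.8]
nuttop [0.5324 0.0219 0.1015] [-0.8 -0.1  0.4  0.8]
nut wing ends at z .101 [array([0.55075359, 0.03301816, 0.101     ]), array([0.51359246, 0.01254564, 0.101     ])]
knob z .068 [0.50776868 0.11934992 0.068     ]  pivot z .03 [0.54811305 0.13232192 0.031     ] nut [0.53421794 0.02278702 0.101     ]
```

```bash
python3 - <<'E'
from h import *
print("post",onz("top",(515,242),0.0),onz("scene",(413,150),0.01)); print("shade edge",onz("top",(400,120),.3))
E
python3 -m handwheel '[[[14,37,0],[0,0,0.02],50],[[14,37,0],[0,0,0.02],50],[[14,37,0],[0,0,0.02],50],[[14,37,0],[0,0,0.02],50],[[14,37,0],[0,0,0.02],50],[[14,37,0],[0,0,0.02],50]]' 20
```

```text
post [ 0.47191658 -0.45171507  0.        ] [ 0.4574901  -0.43521182  0.01      ]
shade edge [ 0.68498755 -0.12748085  0.3       ]
time: 1.5
eef_pos: [0.2564, -0.4031, 0.3041]
eef_rot: [0.981, 0.193, 0.0, 0.0]
ft_force: [1.3, -0.1, 0.3]
grip_width: 0.0503
```

```bash
python3 -m handwheel '[[[25,32,0],[0,0,0.02],50],[[25,32,0],[0,0,0.02],50],[[25,32,0],[0,0,0.02],50],[[25,32,0],[0,0,0.02],50],[[25,32,0],[0,0,0.02],50],[[25,32,0],[0,0,0.02],50],[[17,37,0],[0,0,0],50],[[17,37,0],[0,0,0],50],[[17,37,0],[0,0,0],50],[[17,37,0],[0,0,0],50],[[16,37,0],[0,0,0],50],[[10,37,0],[0,0,0],50]]'
```

```text
time: 2.5
eef_pos: [0.5015, 0.0113, 0.3043]
eef_rot: [0.968, 0.251, 0.001, 0.0]
ft_force: [0.8, -0.1, -0.8]
grip_width: 0.0499
```

```bash
python3 -m handwheel '[[[2,36,-10],[0,0,0],50],[[2,36,-10],[0,0,0],50],[[1,35,-15],[0,0,0],50],[[0,0,-40],[0,0,0],50],[[0,0,-40],[0,0,0],50],[[0,0,-24],[0,0,0],50],[[0,0,0],[0,0,0],50],[[0,0,0],[0,0,0],50]]'
python3 - <<'E'
from h import *
for n in("scene","top"):
    im=manip.grab_frame(n)[:,:,::-1]; a=im[150:310,230:430] if n=="scene" else im[130:290,220:420]
    cv2.imwrite(f"pics/{n}1.png",cv2.resize(a,(750,600),interpolation=2))
E
```

```text
time: 3.17
eef_pos: [0.5046, 0.1161, 0.1643]
eef_rot: [0.968, 0.251, -0.001, 0.0]
ft_force: [0.5, 0.1, 0.1]
grip_width: 0.0501
```

View pics/scene1.png

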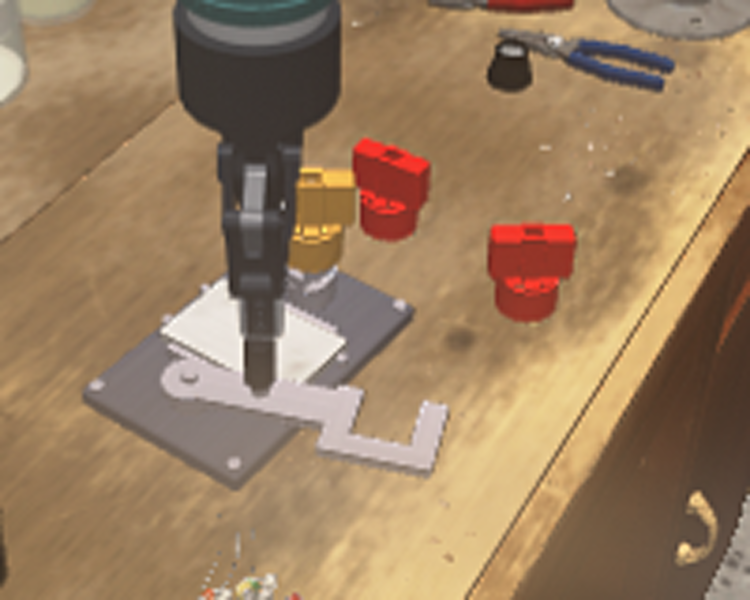

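View pics/top1.png

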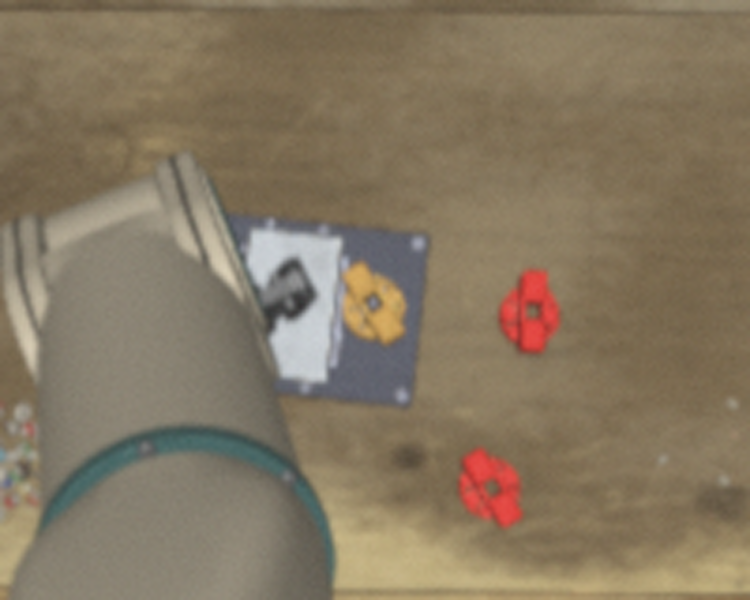

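The scene view shows the fingers over the knob, crop (258,370), with the nut behind them untouched. I'll descend and close.

```bash
python3 -m handwheel '[[[2,2,-26],[0,0,0],50],[[0,0,-26],[0,0,0],50],[[0,0,0],[0,0,0],50],[[0,0,0],[0,0,0],10],[[0,0,0],[0,0,0],10],[[0,0,0],[0,0,0],10],[[0,0,0],[0,0,0],10],[[0,0,0],[0,0,0],10],[[0,0,0],[0,0,0],10]]' 20
```

```text
time: 4.02
eef_pos: [0.5073, 0.1188, 0.1149]
eef_rot: [0.968, 0.251, 0.001, -0.0]
ft_force: [-2.4, 1.5, 8.9]
grip_width: 0.0163
```

Run:
```python
import numpy as np
p=np.array([543.5,131.8]); 
for k in range(0,9):
    a=np.radians(199.4+k*65/8); print(np.round(p+40*np.array([np.cos(a),np.sin(a)]),1))
```

```text
[505.8 118.5]
[508.  113.3]
[511.  108.5]
[514.6 104.1]
[518.8 100.3]
[523.5  97.2]
[528.6  94.7]
[534.   92.9]
[539.6  92. ]
```

```bash
python3 -m handwheel '[[[0,0,3],[0,0,0],10],[[1,-2.5,0],[0,0,0],10],[[1,-2.5,0],[0,0,0],10],[[1.5,-2.5,0],[0,0,0],10],[[1.5,-2.5,0],[0,0,0],10],[[1.8,-2.2,0],[0,0,0],10],[[1.8,-2.2,0],[0,0,0],10],[[2,-2,0],[0,0,0],10],[[2,-2,0],[0,0,0],10],[[0,0,0],[0,0,0],10]]'
```

```text
time: 4.85
eef_pos: [0.5161, 0.0995, 0.1161]
eef_rot: [0.968, 0.252, -0.004, -0.0]
ft_force: [-7.8, 2.1, 1.1]
grip_width: 0.016
```

```bash
python3 -m handwheel '[[[2.3,-1.5,0],[0,0,0],10],[[2.3,-1.5,0],[0,0,0],10],[[2.5,-1.2,0],[0,0,0],10],[[2.5,-1.2,0],[0,0,0],10],[[2.7,-0.8,0],[0,0,0],10],[[2.7,-0.8,0],[0,0,0],10],[[2.8,-0.4,0],[0,0,0],10],[[2.8,-0.4,0],[0,0,0],10],[[0,0,0],[0,0,0],10]]'
```

```text
time: 5.6
eef_pos: [0.5379, 0.0917, 0.116]
eef_rot: [0.968, 0.252, -0.003, -0.0]
ft_force: [-4.9, 1.6, -0.9]
grip_width: 0.016
```

```bash
python3 -m handwheel '[[[2,-0.2,0],[0,0,0],10],[[0,0,0],[0,0,0],10]]';python3 -m handwheel '[[[2,-0.2,0],[0,0,0],10],[[0,0,0],[0,0,0],10]]'
```

```text
time: 5.77
eef_pos: [0.5393, 0.0916, 0.116]
eef_rot: [0.968, 0.252, -0.003, -0.0]
ft_force: [-6.6, 1.6, -0.7]
grip_width: 0.0162
time: 5.93
eef_pos: [0.5398, 0.0917, 0.116]
eef_rot: [0.968, 0.252, -0.005, -0.001]
ft_force: [-10.5, 2.2, 2.4]
grip_width: 0.0162
```

```bash
python3 -m handwheel '[[[2,-0.2,0],[0,0,0],10],[[2,-0.2,0],[0,0,0],10],[[0,0,0],[0,0,0],10]]'
python3 - <<'E'
from h import *
for n in("scene","top"):
    im=manip.grab_frame(n)[:,:,::-1]; a=im[150:310,230:430] if n=="scene" else im[130:290,220:420]
    cv2.imwrite(f"pics/{n}2.png",cv2.resize(a,(750,600),interpolation=2))
E
```

```text
time: 6.18
eef_pos: [0.5404, 0.0917, 0.1159]
eef_rot: [0.968, 0.252, -0.008, -0.001]
ft_force: [-16.3, 3.2, 10.6]
grip_width: 0.0162
```

View pics/scene2.png

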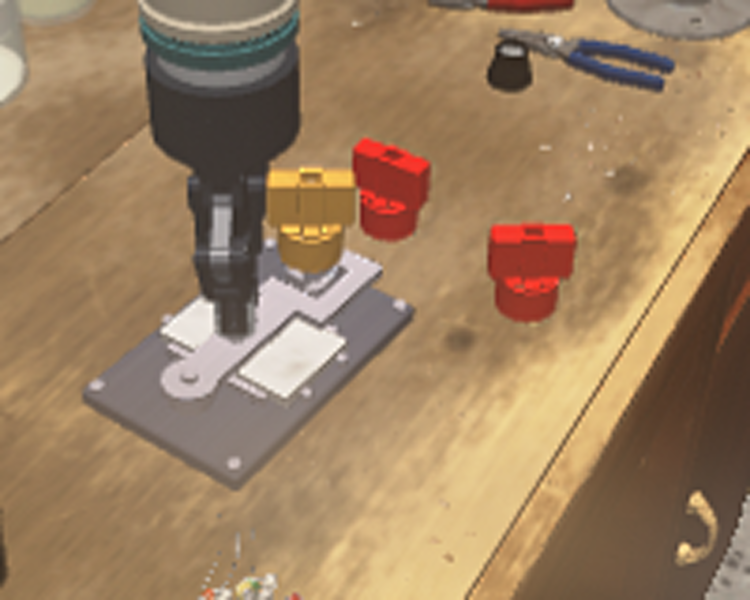

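The strap is shut: its C-end is round the stud at crop (330,280), and the push force rose to 16 N against the stop. I'll back off, release and move to above the nut.

```bash
python3 -m handwheel '[[[-4,0.4,0],[0,0,0],10],[[0,0,0],[0,0,0],36],[[0,0,0],[0,0,0],36],[[0,0,0],[0,0,0],36],[[0,0,20],[0,0,0],36],[[0,0,40],[0,0,0],36],[[0,0,40],[0,0,0],46],[[-4,-35,0],[0,0,0],46],[[-4,-34,0],[0,0,0],46],[[0,0,0],[0,0,0],46],[[0,0,0],[0,0,0],46]]'
python3 - <<'E'
from h import *
o=manip.get_obs();print(o["q"],o["eef_pos"])
for n in("scene","top"):
    im=manip.grab_frame(n)[:,:,::-1]; a=im[150:310,230:430] if n=="scene" else im[130:290,220:420]
    cv2.imwrite(f"pics/{n}3.png",cv2.resize(a,(750,600),interpolation=2))
E
```

```text
time: 7.2
eef_pos: [0.5368, 0.0193, 0.2167]
eef_rot: [0.969, 0.248, 0.001, 0.001]
ft_force: [-0.2, 0.5, -0.3]
grip_width: 0.0461
[ 5.90882433e-04  5.88902031e-01 -1.33746960e-01  1.91804772e+00
  1.27097717e-01  6.41058057e-01 -1.28156267e+00] [0.5368227  0.01927047 0.2166816 ]
```

View pics/scene3.png

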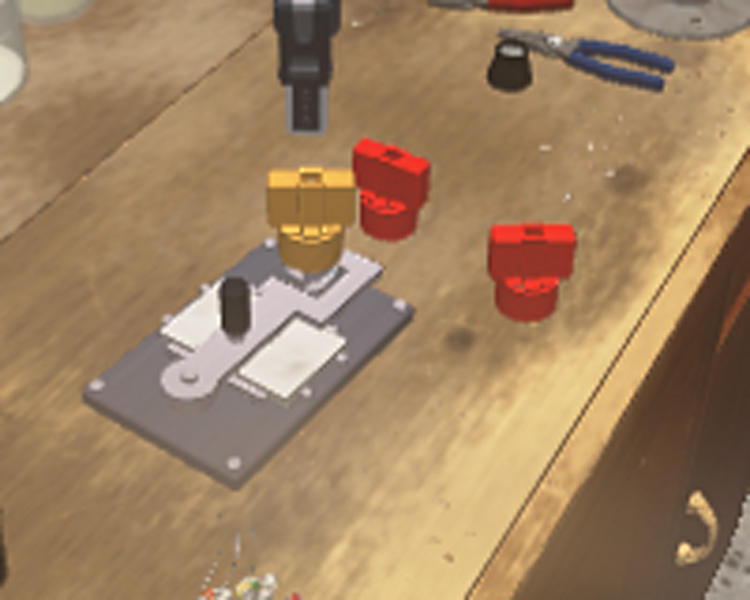

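View pics/top3.png

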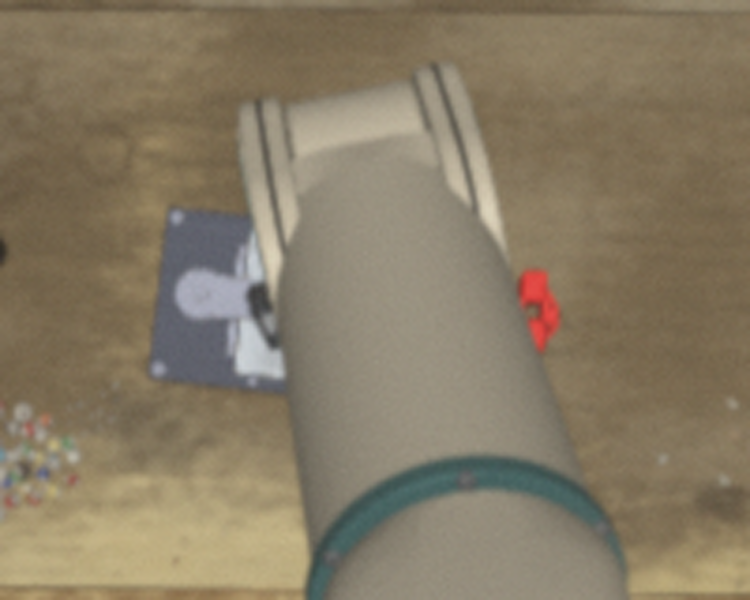

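```bash
python3 -m handwheel '[[[-5,3,-20],[0,0,0],46],[[0,0,-30],[0,0,0],46],[[0,0,-17],[0,0,0],46],[[0,0,0],[0,0,0],46],[[0,0,0],[0,0,0],46]]' 30; python3 -m handwheel '[[[0,0,0],[0,0,0],12],[[0,0,0],[0,0,0],12],[[0,0,0],[0,0,0],12],[[0,0,0],[0,0,0],12],[[0,0,0],[0,0,0],12],[[0,0,0],[0,0,0],12]]'
python3 - <<'E'
from h import *
o=manip.get_obs();print(o["q"],o["ft_torque"])
im=manip.grab_frame("scene")[:,:,::-1]; a=im[150:270,250:400]
cv2.imwrite(f"pics/scene4.png",cv2.resize(a,(750,600),interpolation=2))
E
```

```text
time: 7.72
eef_pos: [0.5311, 0.0269, 0.1483]
eef_rot: [0.968, 0.252, -0.001, -0.0]
ft_force: [-0.4, 0.4, 0.6]
grip_width: 0.0463
time: 8.22
eef_pos: [0.5331, 0.024, 0.1504]
eef_rot: [0.968, 0.25, 0.002, 0.001]
ft_force: [2.8, -5.8, 2.2]
grip_width: 0.0154
[-0.02689405  0.69172073 -0.10836973  1.97182655  0.15379687  0.4812018
 -1.31122564] [-1.05815831 -0.55115712  0.06691772]
```

View pics/scene4.png

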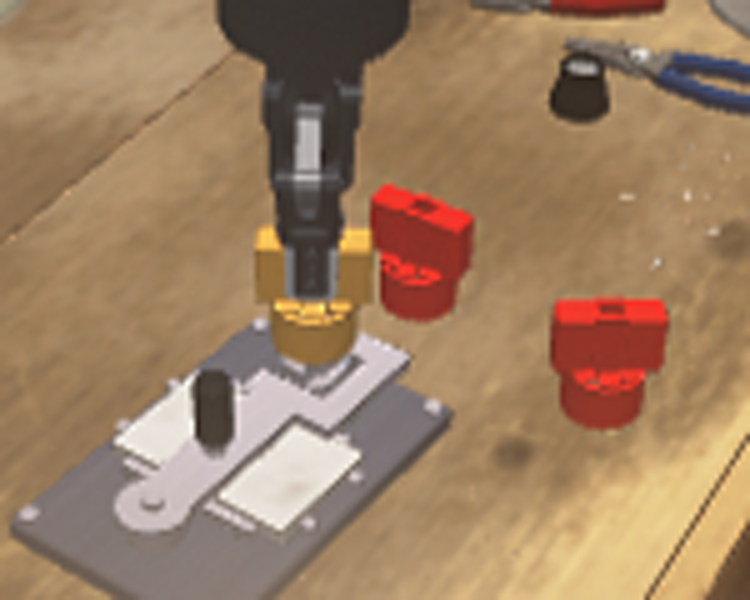

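```bash
python3 -m handwheel '[[[0.5,-3.5,-2],[0,0,0],12],[[0,0,0],[0,0,0.06],12],[[0,0,0],[0,0,0.08],12],[[0,0,0],[0,0,0.08],12],[[0,0,0],[0,0,0.08],12],[[0,0,0],[0,0,0.08],12],[[0,0,0],[0,0,0.08],12],[[0,0,0],[0,0,0.08],12],[[0,0,0],[0,0,0.08],12],[[0,0,0],[0,0,0.08],12],[[0,0,0],[0,0,0],12]]'
python3 - <<'E'
from h import *
o=manip.get_obs();print(o["ft_torque"])
E
```

```text
time: 9.18
eef_pos: [0.5326, 0.0227, 0.1482]
eef_rot: [0.822, 0.569, 0.001, 0.0]
ft_force: [0.2, 0.2, 4.0]
grip_width: 0.0153
[-0.01096419 -0.16246155  0.16040842]
```

```bash
python3 -m handwheel '[[[0,0,-2],[0,0,0.06],12],[[0,0,0],[0,0,0.06],12],[[0,0,0],[0,0,0.06],12],[[0,0,0],[0,0,0.04],12],[[0,0,0],[0,0,0],12]]'
```

```text
time: 9.6
eef_pos: [0.5323, 0.0225, 0.1453]
eef_rot: [0.756, 0.654, 0.001, 0.0]
ft_force: [1.3, 0.8, -0.4]
grip_width: 0.0157
```

```bash
python3 -m handwheel '[[[0,0,-2],[0,0,0.03],12],[[0,0,-2],[0,0,0],12],[[0,0,-2],[0,0,0],12],[[0,0,0],[0,0,0],12]]'
python3 -m handwheel '[[[0,0,-2],[0,0,0],12],[[0,0,-1],[0,0,0],12],[[0,0,0],[0,0,0],12]]'
```

```text
time: 9.93
eef_pos: [0.5324, 0.0225, 0.1396]
eef_rot: [0.746, 0.666, 0.001, 0.001]
ft_force: [1.1, 1.2, 8.0]
grip_width: 0.0154
time: 10.18
eef_pos: [0.5325, 0.0226, 0.1391]
eef_rot: [0.746, 0.666, 0.001, 0.001]
ft_force: [-4.9, -0.8, 31.2]
grip_width: 0.0153
```

```bash
python3 -m handwheel '[[[0,0,2.5],[0,0,0],12],[[0,0,0],[0,0,0],12]]'
python3 - <<'E'
from h import *
o=manip.get_obs();print(o["q"],o["ft_torque"])
im=manip.grab_frame("scene")[:,:,::-1]; a=im[150:270,250:400]
cv2.imwrite(f"pics/scene5.png",cv2.resize(a,(750,600),interpolation=2))
E
```

```text
time: 10.35
eef_pos: [0.5324, 0.0225, 0.1396]
eef_rot: [0.746, 0.666, 0.001, 0.001]
ft_force: [0.5, 0.9, 11.9]
grip_width: 0.0154
[ 0.13599569  0.73137886 -0.3519672   1.97226453  0.48424562  0.51765352
 -0.67269772] [ 0.22625833  0.00578283 -0.03574056]
```

View pics/scene5.png

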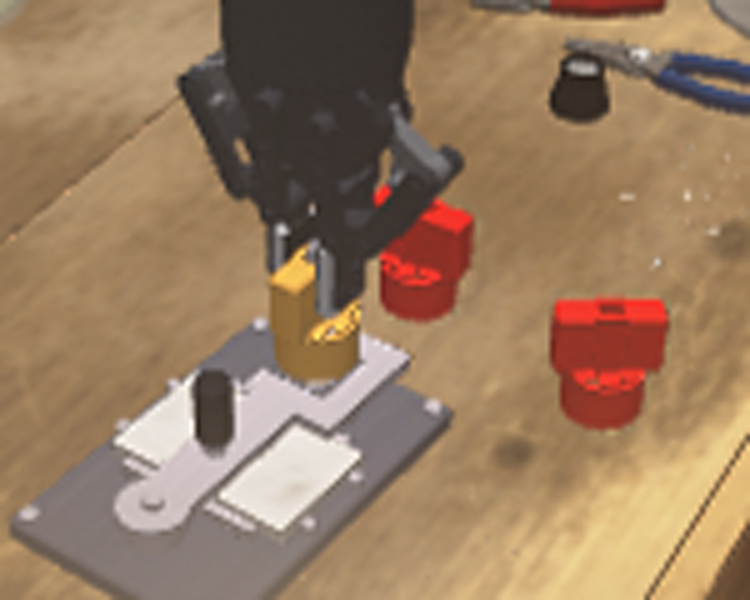

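The nut has dropped into the thread start: the TCP went from 148 to 139 mm and the skirt now sits just above the strap. Turning forward.

```bash
python3 -m handwheel '[[[0,0,0],[0,0,0],10],[[0,0,0],[0,0,-0.1],10],[[0,0,0],[0,0,-0.1],10],[[0,0,-0.3],[0,0,-0.1],10],[[0,0,-0.3],[0,0,-0.1],10],[[0,0,-0.4],[0,0,-0.1],10],[[0,0,-0.3],[0,0,-0.1],10],[[0,0,-0.4],[0,0,-0.1],10],[[0,0,-0.3],[0,0,-0.1],10],[[0,0,-0.4],[0,0,-0.1],10],[[0,0,-0.3],[0,0,-0.1],10],[[0,0,0],[0,0,0],10]]' 70
python3 - <<'E'
from h import *
o=manip.get_obs();print(o["q"],o["ft_torque"])
E
```

```text
time: 11.4
eef_pos: [0.5328, 0.0229, 0.137]
eef_rot: [0.974, 0.225, 0.002, 0.0]
ft_force: [0.2, 1.7, 13.0]
grip_width: 0.0148
[-0.03568667  0.71465505 -0.09067424  1.97778886  0.13608234  0.45169014
 -1.34430221] [ 0.34774538 -0.21762871 -0.08481143]
```

```bash
python3 -m handwheel '[[[0,0,-0.3],[0,0,-0.1],10],[[0,0,-0.4],[0,0,-0.1],10],[[0,0,-0.3],[0,0,-0.1],10],[[0,0,-0.4],[0,0,-0.1],10],[[0,0,-0.3],[0,0,-0.1],10],[[0,0,-0.4],[0,0,-0.1],10],[[0,0,0],[0,0,0],10]]' 90
python3 - <<'E'
from h import *
o=manip.get_obs();print(o["q"],o["ft_torque"])
E
```

```text
time: 11.98
eef_pos: [0.5332, 0.0229, 0.1351]
eef_rot: [0.997, -0.073, 0.002, -0.0]
ft_force: [0.9, 1.5, 14.9]
grip_width: 0.0142
[-0.13375335  0.71917993  0.05824497  1.98089817 -0.09072672  0.44016028
 -1.72584235] [ 0.3932124  -0.18232152 -0.13012867]
```

```bash
python3 -m handwheel '[[[0,0,-0.2],[0,0,-0.08],10],[[0,0,-0.2],[0,0,-0.08],10],[[0,0,-0.2],[0,0,-0.08],10],[[0,0,0],[0,0,0],10]]' 110
python3 - <<'E'
from h import *
o=manip.get_obs();print(o["q"],o["ft_torque"])
E
```

```text
time: 12.32
eef_pos: [0.5329, 0.0222, 0.1349]
eef_rot: [0.981, -0.192, 0.002, -0.0]
ft_force: [-0.1, 0.4, 19.8]
grip_width: 0.014
[-0.17172646  0.72249565  0.11777415  1.98248983 -0.18159502  0.44325642
 -1.87639492] [ 0.16454268  0.12106729 -0.07166415]
```

```bash
for i in 1 2; do :; done; python3 -m handwheel '[[[0,0,0],[0,0,-0.08],10],[[0,0,0],[0,0,-0.08],10],[[0,0,0],[0,0,0],10]]' 110
python3 - <<'E'
from h import *
o=manip.get_obs();print(o["q"],o["ft_torque"])
im=manip.grab_frame("scene")[:,:,::-1]; a=im[150:270,250:400]
cv2.imwrite(f"pics/scene6.png",cv2.resize(a,(750,600),interpolation=2))
E
```

```text
time: 12.57
eef_pos: [0.5329, 0.0219, 0.1349]
eef_rot: [0.963, -0.27, 0.002, -0.0]
ft_force: [1.0, 1.6, 19.8]
grip_width: 0.0136
[-0.19735585  0.72546735  0.15761112  1.9832781  -0.24233773  0.44718303
 -1.97770462] [ 0.01075724  0.02143419 -0.10039315]
```

View pics/scene6.png

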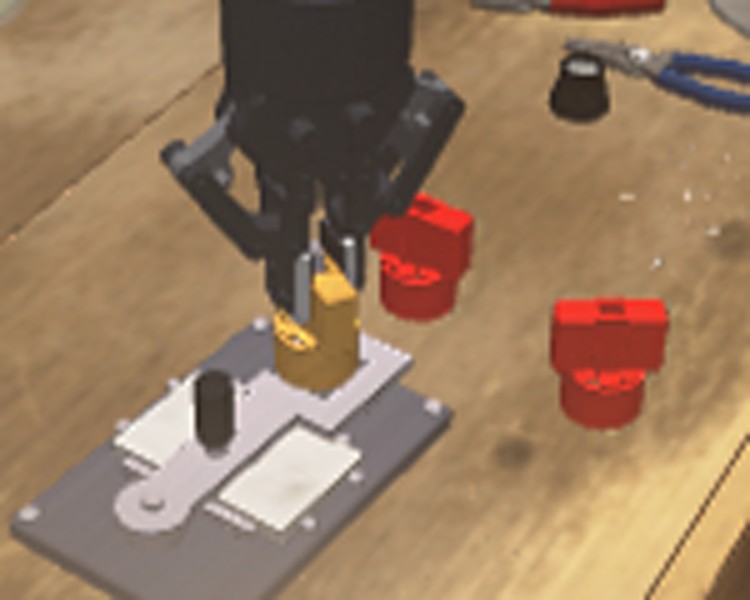

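```bash
python3 -m handwheel '[[[0,0,0],[0,0,-0.06],10],[[0,0,0],[0,0,0],10]]' 120
python3 - <<'E'
from h import *
o=manip.get_obs();print(o["joint_torque"][6],o["ft_torque"])
E
python3 -m handwheel '[[[0,0,0],[0,0,-0.06],10],[[0,0,0],[0,0,0],10]]' 120
python3 - <<'E'
from h import *
o=manip.get_obs();print(o["joint_torque"][6],o["ft_torque"])
E
```

```text
time: 12.78
eef_pos: [0.5329, 0.0219, 0.1349]
eef_rot: [0.954, -0.298, 0.002, -0.001]
ft_force: [-0.2, -0.3, 19.5]
grip_width: 0.014
-0.220072902739048 [ 0.0557221   0.19177174 -0.04683442]
time: 12.95
eef_pos: [0.533, 0.022, 0.1349]
eef_rot: [0.945, -0.327, 0.002, -0.001]
ft_force: [-1.3, -0.4, 18.8]
grip_width: 0.0141
-0.25605613365769386 [0.1098251  0.12980577 0.00837088]
```

```bash
python3 -m handwheel '[[[0,0,0],[0,0,-0.06],10],[[0,0,0],[0,0,0],10]]' 120
python3 - <<'E'
from h import *
o=manip.get_obs();print(o["joint_torque"][6],o["ft_torque"])
E
python3 -m handwheel '[[[0,0,0],[0,0,-0.06],10],[[0,0,0],[0,0,0],10]]' 120
python3 - <<'E'
from h import *
o=manip.get_obs();print(o["joint_torque"][6],o["ft_torque"])
im=manip.grab_frame("scene")[:,:,::-1]; a=im[150:270,250:400]
cv2.imwrite(f"pics/scene7.png",cv2.resize(a,(750,600),interpolation=2))
E
```

```text
time: 13.12
eef_pos: [0.5331, 0.0221, 0.1348]
eef_rot: [0.935, -0.355, 0.002, -0.001]
ft_force: [0.2, 0.9, 18.4]
grip_width: 0.0139
-0.2690411824733019 [ 0.17883088  0.0758996  -0.03802909]
time: 13.28
eef_pos: [0.5331, 0.0222, 0.1348]
eef_rot: [0.924, -0.383, 0.002, -0.001]
ft_force: [0.4, 1.0, 17.4]
grip_width: 0.0135
-0.22532543633133173 [ 0.26594521  0.01712569 -0.03550065]
```

View pics/scene7.png

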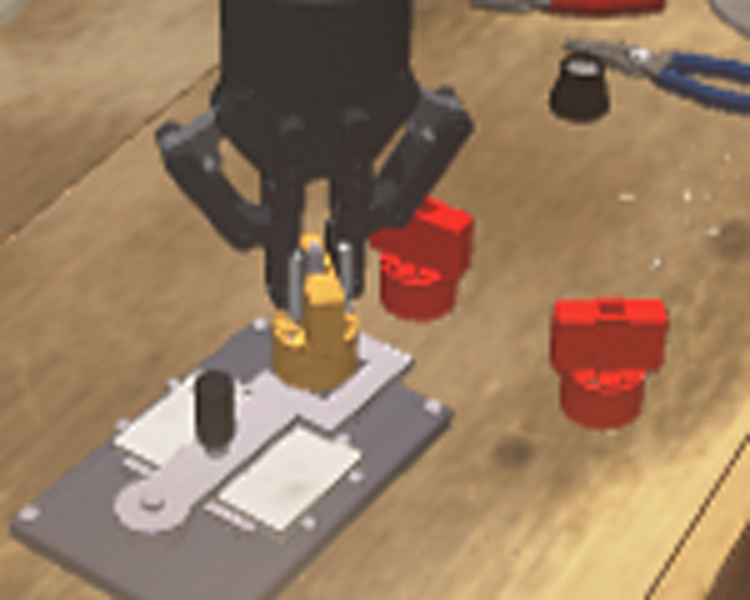

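```bash
python3 -m handwheel '[[[0,0,1],[0,0,0],10],[[0,0,0],[0,0,-0.06],10],[[0,0,0],[0,0,0],10]]' 120
python3 - <<'E'
from h import *
o=manip.get_obs();print(o["q"][6],o["joint_torque"][6],o["ft_torque"])
E
python3 -m handwheel '[[[0,0,0.5],[0,0,-0.06],10],[[0,0,0],[0,0,-0.06],10],[[0,0,0],[0,0,0],10]]' 120
python3 - <<'E'
from h import *
o=manip.get_obs();print(o["q"][6],o["joint_torque"][6],o["ft_torque"])
E
```

```text
time: 13.58
eef_pos: [0.5331, 0.0222, 0.1348]
eef_rot: [0.912, -0.41, 0.002, -0.001]
ft_force: [2.5, 1.5, 7.5]
grip_width: 0.0139
-2.1683327009676785 -0.42153356596827507 [ 0.27800326 -0.53884231  0.12800574]
time: 13.83
eef_pos: [0.5332, 0.0224, 0.1347]
eef_rot: [0.887, -0.462, 0.002, -0.0]
ft_force: [4.8, 0.5, 2.2]
grip_width: 0.0139
-2.244541797298033 -0.9931717067956924 [ 0.1834133  -1.03048005  0.65605543]
```

```bash
python3 -m handwheel '[[[0,0,0],[0,0,-0.06],10],[[0,0,0],[0,0,0],10]]' 120
python3 - <<'E'
from h import *
o=manip.get_obs();print(o["q"][6],o["joint_torque"][6],o["ft_torque"])
E
python3 -m handwheel '[[[0,0,0],[0,0,-0.06],10],[[0,0,0],[0,0,0],10]]' 120
python3 - <<'E'
from h import *
o=manip.get_obs();print(o["q"][6],o["joint_torque"][6],o["ft_torque"])
im=manip.grab_frame("scene")[:,:,::-1]; a=im[150:270,250:400]
cv2.imwrite(f"pics/scene8.png",cv2.resize(a,(750,600),interpolation=2))
E
```

```text
time: 14.0
eef_pos: [0.5331, 0.0224, 0.1346]
eef_rot: [0.873, -0.487, 0.002, -0.0]
ft_force: [5.4, 0.1, 1.6]
grip_width: 0.0137
-2.2818832216098834 -1.5253064408898354 [ 0.12836187 -1.27560237  1.17113381]
time: 14.17
eef_pos: [0.5331, 0.0224, 0.1346]
eef_rot: [0.859, -0.513, 0.002, -0.0]
ft_force: [5.0, 0.3, 0.1]
grip_width: 0.0135
-2.3197851211175986 -2.0942945033311844 [ 0.12257314 -1.32742085  1.75902745]
```

View pics/scene8.png

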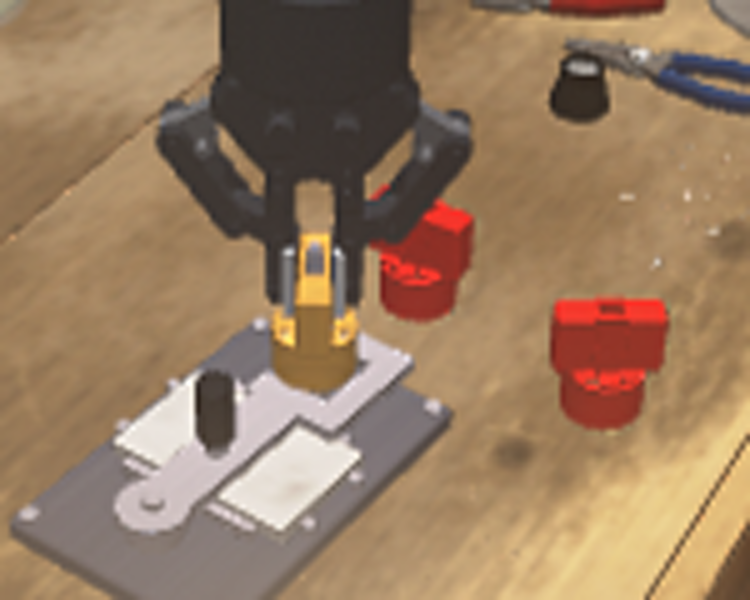

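```bash
python3 -m handwheel '[[[0,0,0],[0,0,-0.06],10],[[0,0,0],[0,0,-0.03],10],[[0,0,0],[0,0,0],10],[[0,0,0],[0,0,0],10]]' 120
python3 - <<'E'
from h import *
o=manip.get_obs();print(o["q"][6],o["joint_torque"][6],o["ft_torque"])
E
```

```text
time: 14.55
eef_pos: [0.5338, 0.0228, 0.1343]
eef_rot: [0.833, -0.553, 0.002, -0.001]
ft_force: [7.1, 3.0, -6.3]
grip_width: 0.0137
-2.3809662655224284 -0.20725511480122805 [ 0.79953522 -2.01992403  0.22880824]
```

Run:
```python
from h import *
im=manip.grab_frame("scene")[:,:,::-1]; a=im[180:260,270:370]
cv2.imwrite(f"pics/scene9.png",cv2.resize(a,(750,600),interpolation=2))
```

```text
(no output)
```

View pics/scene9.png

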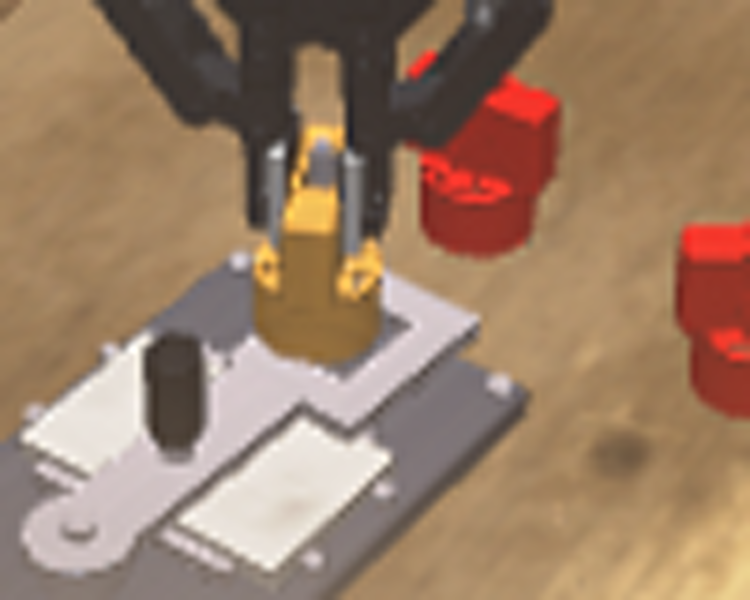

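```bash
python3 -m handwheel '[[[0,0,0],[0,0,0],46],[[0,0,0],[0,0,0],46],[[0,0,0],[0,0,0],46],[[0,0,0],[0,0,0],46],[[0,0,35],[0,0,0],46],[[0,0,40],[0,0,0],46],[[0,-40,0],[0,0,0],46],[[0,-40,0],[0,0,0],46],[[0,-40,0],[0,0,0],46],[[0,-40,0],[0,0,0],46],[[0,-40,0],[0,0,0],46]]' 120
python3 - <<'E'
from h import *
for n in("scene","top"):
    im=manip.grab_frame(n)[:,:,::-1]; a=im[180:260,270:370] if n=="scene" else im[160:260,250:375]
    cv2.imwrite(f"pics/{n}10.png",cv2.resize(a,(750,600),interpolation=2))
E
```

```text
time: 15.52
eef_pos: [0.5307, -0.1795, 0.2096]
eef_rot: [0.833, -0.553, -0.001, 0.0]
ft_force: [0.1, -0.0, 0.1]
grip_width: 0.0462
```

View pics/scene10.png

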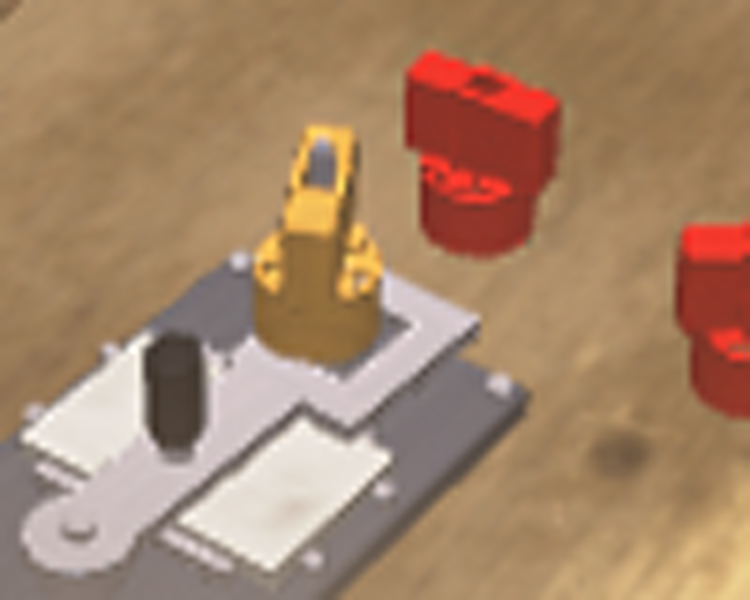

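View pics/top10.png

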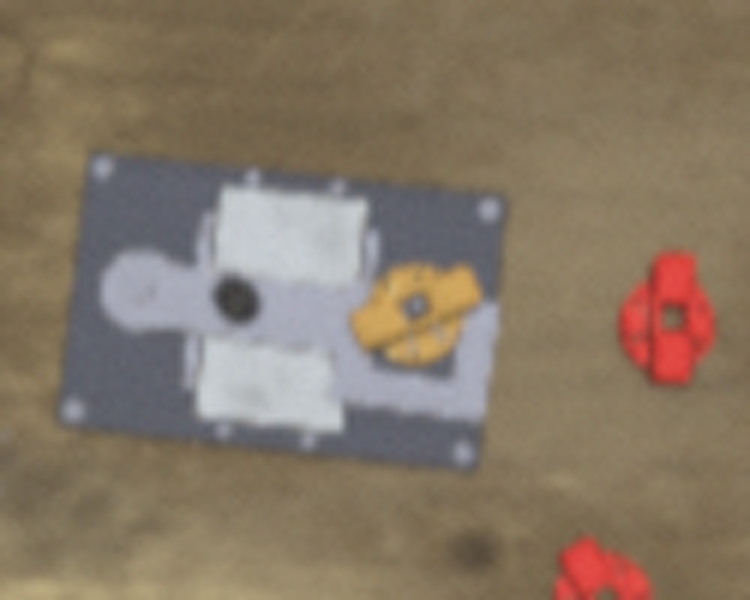

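In the top crop the nut's wings run (365,335) to (470,280), so it has turned about 2.5 rad from parallel and sits down on the strap. The grip slipped about 5° at the end. I'll regrip and check that it resists further tightening.

```bash
python3 -m handwheel '[[[0.5,40,0],[0,0,0.08],46],[[0.5,40,0],[0,0,0],46],[[0.5,40,0],[0,0,0],46],[[0.5,40,0],[0,0,0],46],[[0.5,41,0],[0,0,0],46],[[0,0,0],[0,0,0],46],[[0,0,-35],[0,0,0],46],[[0,0,-35],[0,0,0],46],[[0,0,-5],[0,0,0],46],[[0,0,0],[0,0,0],46]]' 120
python3 -m handwheel '[[[0,0,0],[0,0,0],10],[[0,0,0],[0,0,0],10],[[0,0,0],[0,0,0],10],[[0,0,0],[0,0,0],10],[[0,0,0],[0,0,0],10],[[0,0,0],[0,0,0],10]]' 120
python3 - <<'E'
from h import *
o=manip.get_obs();print(o["q"][6],o["joint_torque"][6],o["ft_torque"])
E
```

```text
time: 16.45
eef_pos: [0.5322, 0.0227, 0.1328]
eef_rot: [0.854, -0.52, -0.002, 0.002]
ft_force: [0.6, -0.6, 1.0]
grip_width: 0.0459
time: 16.95
eef_pos: [0.5342, 0.0221, 0.1365]
eef_rot: [0.854, -0.521, 0.001, -0.0]
ft_force: [-3.4, -0.6, 6.0]
grip_width: 0.0137
-2.326126716638714 0.6177769973874092 [-0.20562687  0.40407331 -0.63630746]
```

```bash
python3 -m handwheel '[[[0,0,0],[0,0,-0.06],10],[[0,0,0],[0,0,0],10]]' 120
python3 - <<'E'
from h import *
o=manip.get_obs();print(o["q"][6],o["joint_torque"][6],o["ft_torque"])
E
python3 -m handwheel '[[[0,0,0],[0,0,-0.06],10],[[0,0,0],[0,0,0],10]]' 120
python3 - <<'E'
from h import *
o=manip.get_obs();print(o["q"][6],o["joint_torque"][6],o["ft_torque"])
E
python3 -m handwheel '[[[0,0,0],[0,0,-0.04],10],[[0,0,0],[0,0,0],10]]' 120
python3 - <<'E'
from h import *
o=manip.get_obs();print(o["q"][6],o["joint_torque"][6],o["ft_torque"])
E
```

```text
time: 17.12
eef_pos: [0.534, 0.0227, 0.1365]
eef_rot: [0.838, -0.545, 0.0, -0.0]
ft_force: [-3.5, -1.4, 6.2]
grip_width: 0.0138
-2.364992161633694 -0.6084924191236496 [0.05737147 0.53888391 0.26438999]
time: 17.28
eef_pos: [0.5341, 0.0227, 0.1365]
eef_rot: [0.823, -0.568, 0.001, 0.0]
ft_force: [-3.2, -2.6, 6.2]
grip_width: 0.0135
-2.4015528453776347 -2.0923514664173126 [-0.24083206  0.52797035  1.74798234]
time: 17.45
eef_pos: [0.5341, 0.0226, 0.1365]
eef_rot: [0.813, -0.583, 0.001, 0.0]
ft_force: [-4.2, -3.2, 5.9]
grip_width: 0.0136
-2.426591440357674 -2.4356572329998016 [-0.38894283  0.59845898  2.20284006]
```

```bash
python3 -m handwheel '[[[0,0,0],[0,0,-0.04],10],[[0,0,0],[0,0,0],10]]' 120
python3 - <<'E'
from h import *
o=manip.get_obs();print(o["q"][6],o["joint_torque"][6],o["ft_torque"])
E
python3 -m handwheel '[[[0,0,0],[0,0,-0.04],10],[[0,0,0],[0,0,0],10]]' 120
python3 - <<'E'
from h import *
o=manip.get_obs();print(o["q"][6],o["joint_torque"][6],o["ft_torque"])
E
```

```text
time: 17.62
eef_pos: [0.534, 0.0224, 0.1365]
eef_rot: [0.799, -0.601, 0.0, 0.0]
ft_force: [-2.4, -3.4, 5.3]
grip_width: 0.0136
-2.4561966531686275 -0.7867905870079994 [0.07210022 1.01349783 0.64783112]
time: 17.78
eef_pos: [0.5341, 0.0224, 0.1365]
eef_rot: [0.788, -0.616, 0.0, 0.0]
ft_force: [-2.2, -4.0, 5.7]
grip_width: 0.0138
-2.4813259334035873 -1.8554764240980148 [-0.10317591  1.05731525  1.61481185]
```

```bash
python3 -m handwheel '[[[0,0,0],[0,0,0],46],[[0,0,0],[0,0,0],46],[[0,0,0],[0,0,0],46],[[0,0,0],[0,0,0],46],[[0,0,35],[0,0,0],46],[[0,0,40],[0,0,0],46],[[0,-40,0],[0,0,0],46],[[0,-40,0],[0,0,0],46],[[0,-40,0],[0,0,0],46],[[0,-40,0],[0,0,0],46],[[0,-40,0],[0,0,0],46]]' 120
python3 - <<'E'
from h import *
for n in("scene","top"):
    im=manip.grab_frame(n)[:,:,::-1]; cv2.imwrite(f"pics/{n}11f.png",im);a=im[180:260,270:370] if n=="scene" else im[160:260,250:375]
    cv2.imwrite(f"pics/{n}11.png",cv2.resize(a,(750,600),interpolation=2))
E
```

```text
time: 18.7
eef_pos: [0.5342, -0.1786, 0.2099]
eef_rot: [0.786, -0.618, 0.0, -0.0]
ft_force: [0.8, -0.7, -0.1]
grip_width: 0.0459
```

View pics/scene11.png

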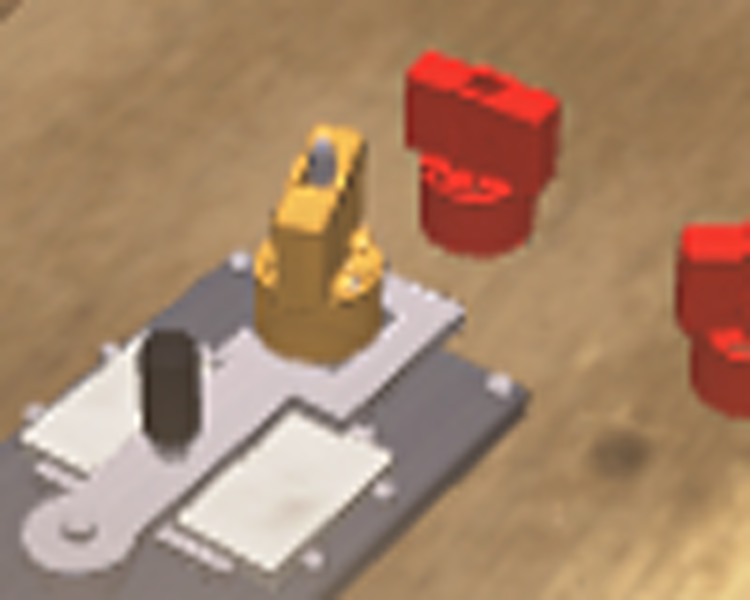

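View pics/top11.png

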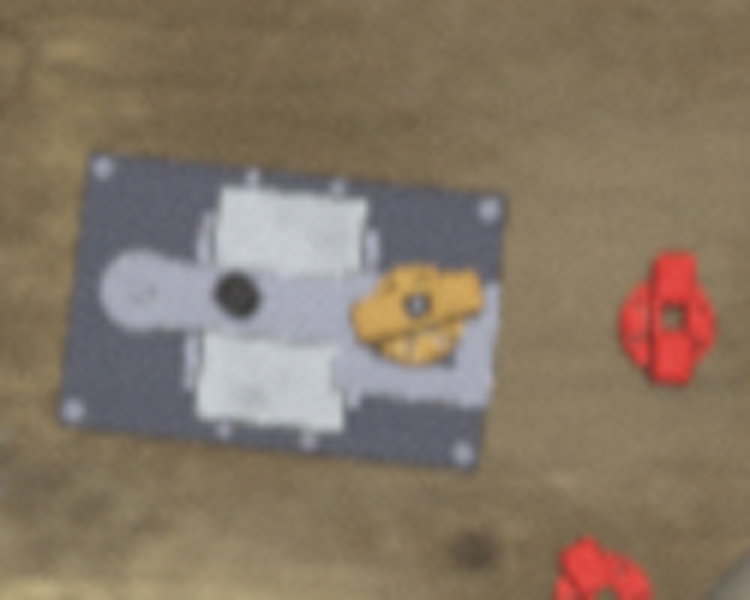

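Run:
```python
from h import *
c=lambda u,v:(250+(u+.5)/6-.5,160+(v+.5)/6-.5)
A=lambda d:np.degrees(np.arctan2(d[1],d[0]))
S=[onz("top",c(*q),.013)[:2] for q in[(102,167),(490,209),(463,453),(73,410)]]
ey=((S[0]-S[1])+(S[3]-S[2]))/2;print("fix y",A(ey),"centre",np.mean(S,0))
u=ey/np.linalg.norm(ey);C=np.mean(S,0)
print("pred stud",C-.055*u,"pivot",C+.055*u)
pv=onz("top",c(142,290),.032)[:2];print("pivot",pv)
for nm,k in(("before",(237,300)),("now",(237,295))):
    kk=onz("top",c(*k),.068)[:2];print(nm,kk,A(pv-kk),np.linalg.norm(pv-kk))
print("nut",onz("top",c(417,305),.086))
for nm,a,b in(("before",(365,335),(470,280)),("now",(362,325),(475,285))):
    print(nm,A((onz("top",c(*b),.086)-onz("top",c(*a),.086))[:2]))
# foot outer edge corner of C
for nm,q in(("before",(485,415)),("now",(488,403))): print(nm,A(pv-onz("top",c(*q),.03)[:2]))
a=cv2.imread("pics/top10.png");b=cv2.imread("pics/top11.png")
w=np.hstack([a[200:480,80:520],b[200:480,80:520]]);cv2.imwrite("pics/cmp.png",cv2.resize(w,(800,254)))
```

```text
fix y 84.3136053555939 centre [0.54051805 0.07720114]
pred stud [0.53506846 0.02247179] pivot [0.54596764 0.13193049]
pivot [0.54576987 0.13119308]
before [0.53867706 0.09130559] 79.91702509099572 0.04051320096706315
now [0.54058825 0.09133683] 82.5926441553244 0.04019166202571523
nut [0.53570615 0.02266007 0.086     ]
before -61.6698061105405
now -69.85123509433292
before 70.58106177435393
now 72.51623662020138
```

View pics/cmp.png

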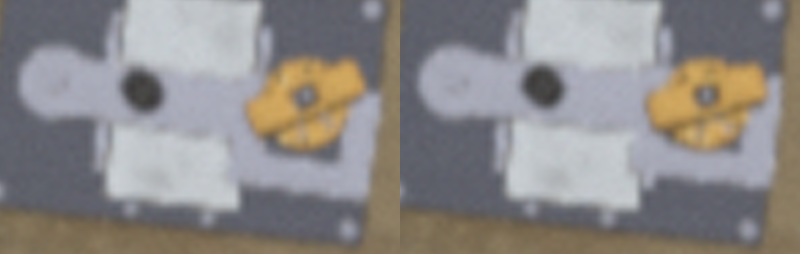

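The top view shows the strap's knob 1–2 mm short of shut. My 4 mm back-off before letting go had dragged it open a little. I'll mend it in order: ease the nut back while it stays in the thread, push the strap to its stop, let go without backing off, and tighten again.

```bash
python3 -m handwheel '[[[0,40,0],[0,0,0.11],46],[[0,40,0],[0,0,0],46],[[0,40,0],[0,0,0],46],[[0,40,0],[0,0,0],46],[[0,41,0],[0,0,0],46],[[0,0,0],[0,0,0],46],[[0,0,-35],[0,0,0],46],[[0,0,-35],[0,0,0],46],[[0,0,-4],[0,0,0],46],[[0,0,0],[0,0,0],46]]' 60
python3 -m handwheel '[[[0,0,0],[0,0,0],10],[[0,0,0],[0,0,0],10],[[0,0,0],[0,0,0],10],[[0,0,0],[0,0,0],10],[[0,0,0],[0,0,0],10],[[0,0,0],[0,0,0],10]]' 100
python3 - <<'E'
from h import *
o=manip.get_obs();print(o["q"][6],o["joint_torque"][6],o["ft_torque"])
E
```

```text
time: 19.63
eef_pos: [0.5329, 0.0239, 0.1341]
eef_rot: [0.819, -0.574, -0.002, 0.001]
ft_force: [0.0, 0.3, 0.6]
grip_width: 0.0463
time: 20.13
eef_pos: [0.534, 0.0231, 0.1375]
eef_rot: [0.818, -0.576, 0.0, -0.0]
ft_force: [-3.6, -1.7, 5.6]
grip_width: 0.0139
-2.4067754817408855 0.7557983323931694 [-0.20369822  0.72245252 -0.77355761]
```

```bash
python3 -m handwheel '[[[0,0,0],[0,0,0.08],10],[[0,0,0],[0,0,0.08],10],[[0,0,0],[0,0,0],10]]'
python3 - <<'E'
from h import *
o=manip.get_obs();print(o["q"][6],o["joint_torque"][6],o["ft_torque"])
E
python3 -m handwheel '[[[0,0,0.3],[0,0,0.08],10],[[0,0,0.3],[0,0,0.08],10],[[0,0,0],[0,0,0],10]]'
python3 - <<'E'
from h import *
o=manip.get_obs();print(o["q"][6],o["joint_torque"][6],o["ft_torque"])
E
```

```text
time: 20.38
eef_pos: [0.5338, 0.0235, 0.1378]
eef_rot: [0.863, -0.504, 0.0, -0.0]
ft_force: [-5.0, -0.0, 9.5]
grip_width: 0.014
-2.295745754716743 -0.6422410905361176 [-0.39325447  0.83701703  1.05221872]
time: 20.63
eef_pos: [0.5337, 0.0234, 0.1382]
eef_rot: [0.901, -0.435, -0.0, -0.0]
ft_force: [-4.2, -1.5, 8.4]
grip_width: 0.0138
-2.19228464440443 0.10998084442690015 [-0.35779672  0.93184821  0.29152464]
```

```bash
python3 -m handwheel '[[[0,0,0.2],[0,0,0.08],10],[[0,0,0.2],[0,0,0.08],10],[[0,0,0.2],[0,0,0.08],10],[[0,0,0.2],[0,0,0.08],10],[[0,0,0.2],[0,0,0.08],10],[[0,0,0.2],[0,0,0.08],10],[[0,0,0],[0,0,0],10]]'
python3 - <<'E'
from h import *
o=manip.get_obs();print(o["q"][6],o["joint_torque"][6],o["ft_torque"])
E
```

```text
time: 21.22
eef_pos: [0.5338, 0.0234, 0.1387]
eef_rot: [0.978, -0.209, -0.0, 0.0]
ft_force: [-3.6, -1.8, 3.5]
grip_width: 0.014
-1.8841021115119667 0.4695352166891098 [-0.30628648  0.71258557 -0.01973294]
```

```bash
python3 -m handwheel '[[[0,0,0],[0,0,0],46],[[0,0,0],[0,0,0],46],[[0,0,0],[0,0,0],46],[[0,0,0],[0,0,0],46],[[0,0,35],[0,0,0],46],[[0,0,40],[0,0,0],36],[[3,35,0],[0,0,0],36],[[2,34,0],[0,0,0],36],[[0,0,0],[0,0,0],36],[[0,0,-30],[0,0,0],36],[[0,0,0],[0,0,0],36]]' 30
python3 - <<'E'
from h import *
im=manip.grab_frame("scene")[:,:,::-1]; a=im[180:260,270:370]
cv2.imwrite(f"pics/scene12.png",cv2.resize(a,(750,600),interpolation=2))
E
```

```text
time: 22.13
eef_pos: [0.5372, 0.094, 0.1792]
eef_rot: [0.978, -0.209, -0.003, 0.001]
ft_force: [-1.0, -0.2, -0.4]
grip_width: 0.0357
```

View pics/scene12.png

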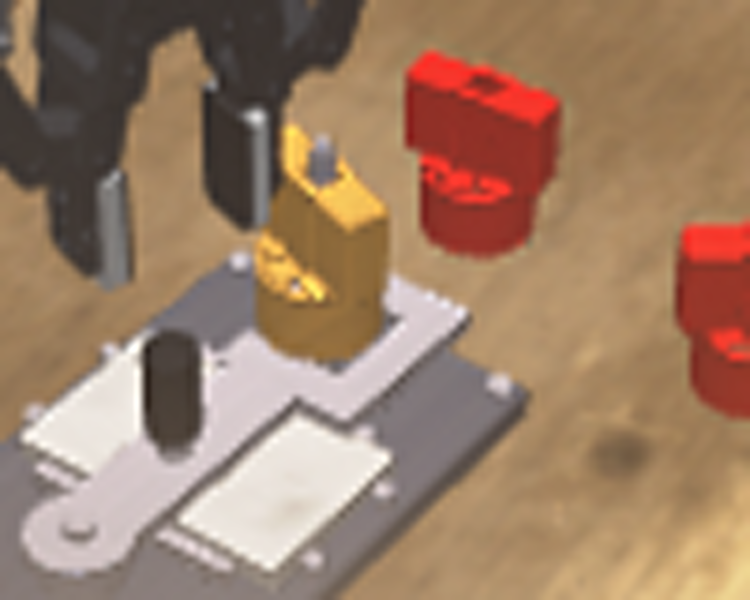

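```bash
python3 -m handwheel '[[[2,-2,-25],[0,0,0],36],[[0,0,-25],[0,0,0],36],[[0,0,-12],[0,0,0],36],[[0,0,0],[0,0,0],36],[[0,0,0],[0,0,0],10],[[0,0,0],[0,0,0],10],[[0,0,0],[0,0,0],10],[[0,0,0],[0,0,0],10],[[0,0,0],[0,0,0],10]]' 30
python3 -m handwheel '[[[2,-0.2,0],[0,0,0],10],[[0,0,0],[0,0,0],10]]'
python3 -m handwheel '[[[2,-0.2,0],[0,0,0],10],[[0,0,0],[0,0,0],10]]'
python3 -m handwheel '[[[2,-0.2,0],[0,0,0],10],[[0,0,0],[0,0,0],10]]'
```

```text
time: 22.93
eef_pos: [0.5419, 0.0911, 0.1214]
eef_rot: [0.978, -0.21, 0.001, -0.0]
ft_force: [0.3, -0.5, 3.2]
grip_width: 0.016
time: 23.1
eef_pos: [0.5424, 0.0911, 0.1213]
eef_rot: [0.978, -0.209, -0.001, -0.0]
ft_force: [-2.9, 0.6, 7.9]
grip_width: 0.0157
time: 23.27
eef_pos: [0.543, 0.091, 0.1213]
eef_rot: [0.978, -0.209, -0.003, 0.0]
ft_force: [-6.6, 1.2, 11.3]
grip_width: 0.0156
time: 23.43
eef_pos: [0.5433, 0.091, 0.1213]
eef_rot: [0.978, -0.209, -0.004, 0.001]
ft_force: [-10.7, 0.6, 15.4]
grip_width: 0.0154
```

```bash
python3 -m handwheel '[[[2,-0.2,0],[0,0,0],10],[[2,-0.2,0],[0,0,0],10],[[0,0,0],[0,0,0],10]]'
python3 -m handwheel '[[[0,0,0],[0,0,0],36],[[0,0,0],[0,0,0],36],[[0,0,0],[0,0,0],36],[[0,0,0],[0,0,0],36],[[0,0,20],[0,0,0],36],[[0,0,35],[0,0,0],36],[[0,0,40],[0,0,0],46],[[0,-40,0],[0,0,0],46],[[0,-40,0],[0,0,0],46],[[0,-40,0],[0,0,0],46],[[0,-40,0],[0,0,0],46],[[0,-40,0],[0,0,0],46]]'
python3 -m handwheel '[[[0,-40,0],[0,0,0],46],[[0,-40,0],[0,0,0],46]]'
python3 - <<'E'
from h import *
for n in("scene","top"):
    im=manip.grab_frame(n)[:,:,::-1]; a=im[180:260,270:370] if n=="scene" else im[160:260,250:375]
    cv2.imwrite(f"pics/{n}13.png",cv2.resize(a,(750,600),interpolation=2))
E
```

```text
time: 23.68
eef_pos: [0.5441, 0.0909, 0.121]
eef_rot: [0.978, -0.209, -0.008, 0.001]
ft_force: [-15.5, 2.1, 22.0]
grip_width: 0.0157
time: 24.68
eef_pos: [0.5513, -0.1118, 0.2155]
eef_rot: [0.978, -0.209, 0.0, 0.0]
ft_force: [1.3, -0.1, -0.7]
grip_width: 0.046
time: 24.85
eef_pos: [0.5512, -0.1921, 0.2154]
eef_rot: [0.978, -0.21, 0.0, 0.0]
ft_force: [0.7, 0.3, -0.2]
grip_width: 0.0461
```

View pics/scene13.png

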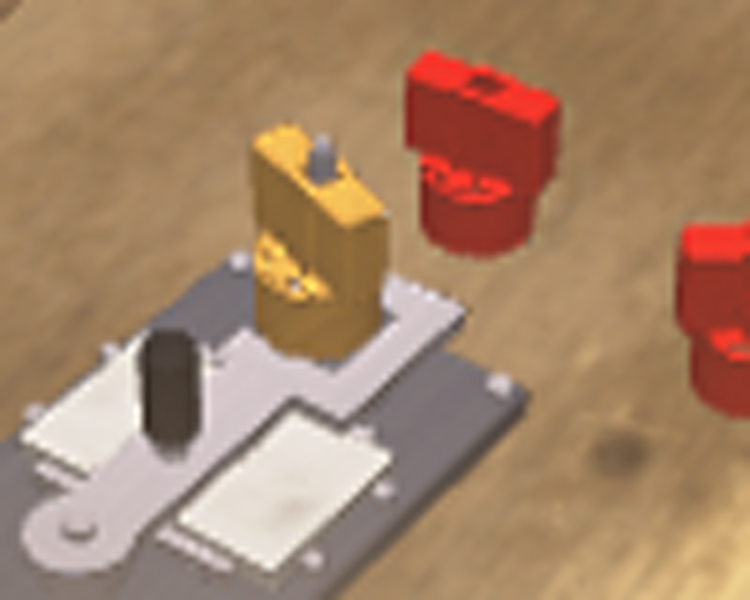

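View pics/top13.png

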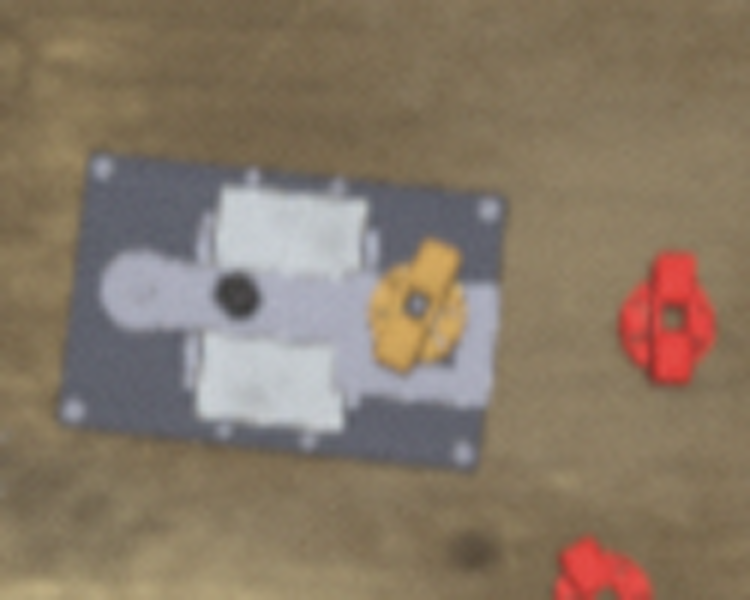

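The strap is in the same place as in the picture before, and the push rose to 15 N without moving it, so it is at its stop. Tightening again.

```bash
python3 -m handwheel '[[[-3,36,0],[0,0,0.04],46],[[-3,36,0],[0,0,0],46],[[-3,36,0],[0,0,0],46],[[-3,36,0],[0,0,0],46],[[-3,36,0],[0,0,0],46],[[-3,35,0],[0,0,0],46],[[0,0,0],[0,0,0],46],[[0,0,-40],[0,0,0],46],[[0,0,-38],[0,0,0],46],[[0,0,-3],[0,0,0],46],[[0,0,0],[0,0,0],46]]' 60
python3 -m handwheel '[[[0,0,0],[0,0,0],10],[[0,0,0],[0,0,0],10],[[0,0,0],[0,0,0],10],[[0,0,0],[0,0,0],10],[[0,0,0],[0,0,0],10],[[0,0,0],[0,0,0],10]]' 120
python3 -m handwheel '[[[0,0,-0.2],[0,0,-0.08],10],[[0,0,-0.2],[0,0,-0.08],10],[[0,0,-0.2],[0,0,-0.08],10],[[0,0,0],[0,0,0],10]]'
python3 - <<'E'
from h import *
o=manip.get_obs();print(o["q"][6],o["joint_torque"][6],o["ft_torque"])
E
```

```text
time: 25.87
eef_pos: [0.5318, 0.0248, 0.1326]
eef_rot: [0.982, -0.19, -0.002, 0.001]
ft_force: [0.2, -0.1, 0.7]
grip_width: 0.0459
time: 26.37
eef_pos: [0.5341, 0.0233, 0.1367]
eef_rot: [0.982, -0.191, 0.002, 0.0]
ft_force: [-2.1, -4.8, 8.0]
grip_width: 0.0133
time: 26.7
eef_pos: [0.5342, 0.023, 0.1366]
eef_rot: [0.951, -0.309, 0.002, 0.0]
ft_force: [-2.9, -5.5, 10.5]
grip_width: 0.0134
-2.0067423829556112 -0.3613595198839903 [-1.09402528  0.61930766 -0.10456054]
```

```bash
python3 -m handwheel '[[[0,-2,0.5],[0,0,-0.08],10],[[0,0,0],[0,0,-0.08],10],[[0,0,0],[0,0,0],10]]'
python3 - <<'E'
from h import *
o=manip.get_obs();print(o["q"][6],o["joint_torque"][6],o["ft_torque"])
E
python3 -m handwheel '[[[0,0,0],[0,0,-0.08],10],[[0,0,0],[0,0,-0.08],10],[[0,0,0],[0,0,0],10]]'
python3 - <<'E'
from h import *
o=manip.get_obs();print(o["q"][6],o["joint_torque"][6],o["ft_torque"])
E
```

```text
time: 26.95
eef_pos: [0.5337, 0.0222, 0.1365]
eef_rot: [0.924, -0.383, 0.001, -0.0]
ft_force: [-2.5, -1.5, 8.7]
grip_width: 0.0137
-2.1065369918240235 -0.3564680367708206 [-0.63918422  0.59435575 -0.07403175]
time: 27.2
eef_pos: [0.5334, 0.0222, 0.1363]
eef_rot: [0.891, -0.454, 0.001, -0.0]
ft_force: [-2.4, -3.1, 5.1]
grip_width: 0.0138
-2.2090032671814086 -0.8288233727216721 [-0.77664603  0.68330015  0.36639995]
```

```bash
python3 -m handwheel '[[[0,0,0],[0,0,-0.06],10],[[0,0,0],[0,0,-0.06],10],[[0,0,0],[0,0,0],10]]'
python3 - <<'E'
from h import *
o=manip.get_obs();print(o["q"][6],o["joint_torque"][6],o["ft_torque"])
E
python3 -m handwheel '[[[0,0,0],[0,0,-0.04],10],[[0,0,0],[0,0,-0.04],10],[[0,0,0],[0,0,0],10]]'
python3 - <<'E'
from h import *
o=manip.get_obs();print(o["q"][6],o["joint_torque"][6],o["ft_torque"])
E
```

```text
time: 27.45
eef_pos: [0.5334, 0.0222, 0.1361]
eef_rot: [0.863, -0.504, 0.001, 0.0]
ft_force: [-3.2, -4.2, 6.5]
grip_width: 0.0138
-2.2844960432162136 -1.9262854009866714 [-0.98250432  0.61921373  1.6187164 ]
time: 27.7
eef_pos: [0.5329, 0.0223, 0.1358]
eef_rot: [0.842, -0.539, 0.0, 0.0]
ft_force: [-3.7, -3.3, 2.8]
grip_width: 0.0137
-2.337694770423441 -0.3917448688298464 [-1.00465444  0.934139    0.28478671]
```

```bash
python3 -m handwheel '[[[0,0,0],[0,0,-0.04],10],[[0,0,0],[0,0,-0.04],10],[[0,0,0],[0,0,0],10]]'
python3 - <<'E'
from h import *
o=manip.get_obs();print(o["q"][6],o["joint_torque"][6],o["ft_torque"])
E
python3 -m handwheel '[[[0,0,0],[0,0,-0.04],10],[[0,0,0],[0,0,0],10]]'
python3 - <<'E'
from h import *
o=manip.get_obs();print(o["q"][6],o["joint_torque"][6],o["ft_torque"])
E
```

```text
time: 27.95
eef_pos: [0.5328, 0.0224, 0.1355]
eef_rot: [0.819, -0.574, 0.0, 0.0]
ft_force: [-4.6, -2.9, 6.5]
grip_width: 0.0134
-2.3922890306434907 -0.5184740200638771 [-0.89631221  0.99087722  0.30488486]
time: 28.12
eef_pos: [0.5328, 0.0224, 0.1355]
eef_rot: [0.808, -0.589, 0.0, 0.0]
ft_force: [-4.2, -3.7, 6.8]
grip_width: 0.0136
-2.4170264731595235 -1.4593758434057236 [-1.02182938  1.0672275   1.26742796]
```

```bash
python3 -m handwheel '[[[0,0,0],[0,0,-0.04],10],[[0,0,0],[0,0,0],10],[[0,0,0],[0,0,0],10]]'
python3 - <<'E'
from h import *
o=manip.get_obs();print(o["q"][6],o["joint_torque"][6],o["ft_torque"])
im=manip.grab_frame("scene")[:,:,::-1]; a=im[180:260,270:370]
cv2.imwrite(f"pics/scene14.png",cv2.resize(a,(750,600),interpolation=2))
E
python3 -m handwheel '[[[0,0,0],[0,0,0],46],[[0,0,0],[0,0,0],46],[[0,0,0],[0,0,0],46],[[0,0,0],[0,0,0],46],[[0,0,35],[0,0,0],46],[[0,0,40],[0,0,0],46],[[0,-40,0],[0,0,0],46],[[0,-40,0],[0,0,0],46],[[0,-40,0],[0,0,0],46],[[0,-40,0],[0,0,0],46],[[0,-40,0],[0,0,0],46]]'
python3 - <<'E'
from h import *
for n in("scene","top"):
    im=manip.grab_frame(n)[:,:,::-1]; cv2.imwrite(f"pics/{n}15f.png",im);a=im[180:260,270:370] if n=="scene" else im[160:260,250:375]
    cv2.imwrite(f"pics/{n}15.png",cv2.resize(a,(750,600),interpolation=2))
E
```

```text
time: 28.37
eef_pos: [0.5328, 0.0224, 0.1355]
eef_rot: [0.798, -0.603, 0.0, 0.001]
ft_force: [-3.9, -4.4, 7.1]
grip_width: 0.0136
-2.441541245178031 -1.970740556716919 [-1.11820491  1.10238344  2.01319667]
time: 29.33
eef_pos: [0.5334, -0.1784, 0.2096]
eef_rot: [0.795, -0.606, 0.0, -0.0]
ft_force: [1.0, 0.0, -0.1]
grip_width: 0.046
```

View pics/scene15.png

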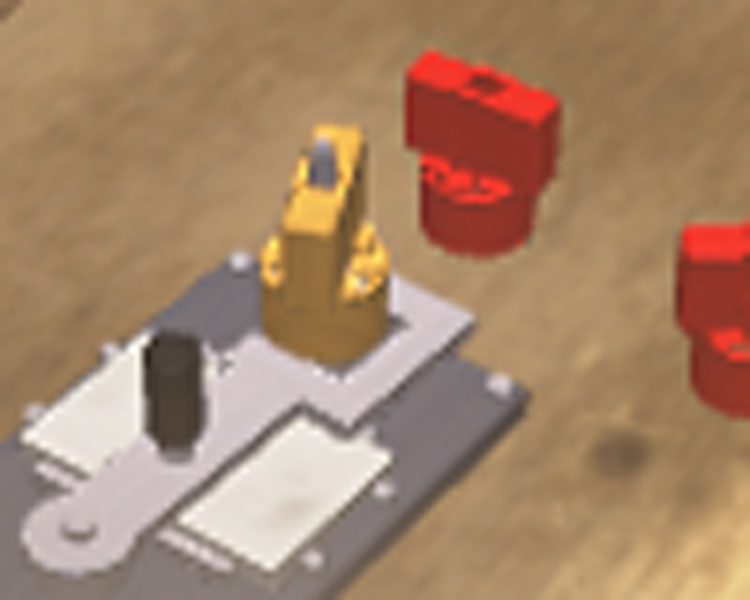

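View pics/top15.png

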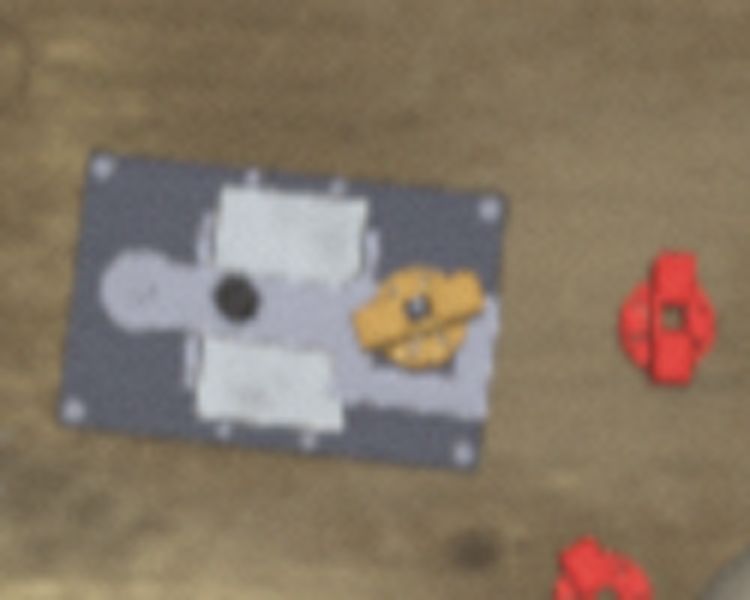

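View pics/scene14.png

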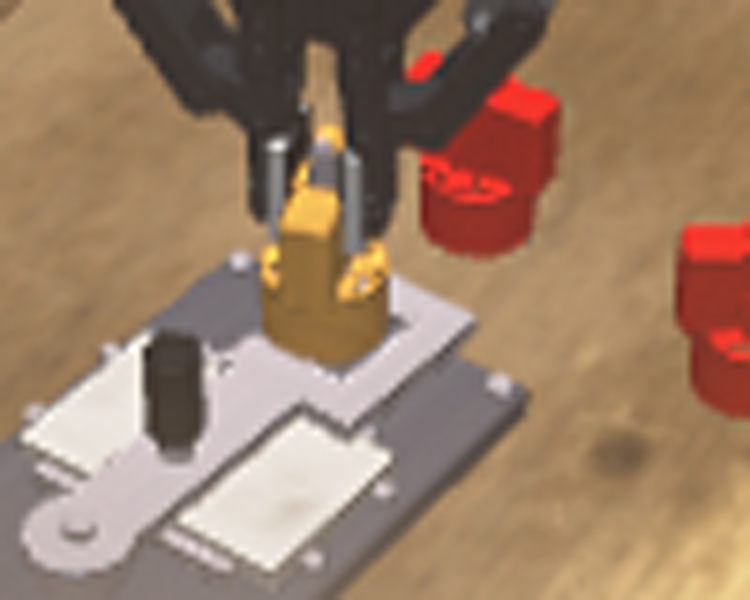

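The final turn past about 2 N m slipped in steps and dragged the strap open a little again: the foot's edge in the top crop went from row 403 to 413. I'll ease the nut back once more, re-shut the strap, and stop tightening at about 1.5 N m, below the slip.

```bash
python3 -m handwheel '[[[0,40,0],[0,0,0.1],46],[[0,40,0],[0,0,0],46],[[0,40,0],[0,0,0],46],[[0,40,0],[0,0,0],46],[[0,41,0],[0,0,0],46],[[0,0,0],[0,0,0],46],[[0,0,-38],[0,0,0],46],[[0,0,-36],[0,0,0],46],[[0,0,0],[0,0,0],46],[[0,0,0],[0,0,0],10],[[0,0,0],[0,0,0],10],[[0,0,0],[0,0,0],10]]' 100
python3 -m handwheel '[[[0,0,0],[0,0,0],10],[[0,0,0],[0,0,0],10],[[0,0,0],[0,0,0.1],10],[[0,0,0],[0,0,0.1],10],[[0,0,0],[0,0,0.1],10],[[0,0,0.3],[0,0,0.1],10],[[0,0,0.3],[0,0,0.1],10],[[0,0,0.3],[0,0,0.1],10],[[0,0,0.3],[0,0,0.1],10],[[0,0,0],[0,0,0],10]]'
python3 - <<'E'
from h import *
o=manip.get_obs();print(o["q"][6],o["joint_torque"][6],o["ft_torque"])
E
```

```text
time: 30.43
eef_pos: [0.5327, 0.0228, 0.1371]
eef_rot: [0.824, -0.567, -0.0, 0.0]
ft_force: [-3.8, -1.0, -3.8]
grip_width: 0.014
time: 31.27
eef_pos: [0.5338, 0.0233, 0.1384]
eef_rot: [0.969, -0.248, 0.001, -0.0]
ft_force: [-2.4, -2.0, 7.9]
grip_width: 0.0134
-1.9160936945441387 0.5921458639204502 [-0.39320273  0.71832834  0.09649802]
```

```bash
python3 -m handwheel '[[[0,0,0.2],[0,0,0.1],10],[[0,0,0.2],[0,0,0.1],10],[[0,0,0.2],[0,0,0.06],10],[[0,0,0],[0,0,0],10],[[0,0,0],[0,0,0],46],[[0,0,0],[0,0,0],46],[[0,0,0],[0,0,0],46],[[0,0,0],[0,0,0],46],[[0,0,35],[0,0,0],46],[[0,0,40],[0,0,0],36],[[3,35,0],[0,0,0],36],[[2,33,0],[0,0,0],36]]' 30
python3 -m handwheel '[[[0,0,0],[0,0,0],36],[[0,0,-30],[0,0,0],36],[[0,0,-35],[0,0,0],36],[[0,0,-27],[0,0,0],36],[[0,0,0],[0,0,0],36],[[0,0,0],[0,0,0],10],[[0,0,0],[0,0,0],10],[[0,0,0],[0,0,0],10],[[0,0,0],[0,0,0],10],[[0,0,0],[0,0,0],10]]'
```

```text
time: 32.27
eef_pos: [0.5403, 0.0912, 0.2147]
eef_rot: [0.992, -0.124, 0.003, -0.001]
ft_force: [0.8, 0.6, 0.1]
grip_width: 0.036
time: 33.1
eef_pos: [0.5385, 0.0924, 0.1207]
eef_rot: [0.993, -0.121, 0.001, -0.0]
ft_force: [0.6, 0.8, -8.7]
grip_width: 0.0159
```

```bash
python3 -m handwheel '[[[2,-0.2,0],[0,0,0],10],[[2,-0.2,0],[0,0,0],10],[[0,0,0],[0,0,0],10]]'
python3 -m handwheel '[[[2,-0.2,0],[0,0,0],10],[[2,-0.2,0],[0,0,0],10],[[0,0,0],[0,0,0],10]]'
python3 -m handwheel '[[[2,-0.2,0],[0,0,0],10],[[0,0,0],[0,0,0],10]]'
```

```text
time: 33.35
eef_pos: [0.5397, 0.0923, 0.1206]
eef_rot: [0.993, -0.12, -0.003, 0.0]
ft_force: [-6.8, 2.0, 0.7]
grip_width: 0.0159
time: 33.6
eef_pos: [0.5406, 0.0922, 0.1205]
eef_rot: [0.993, -0.12, -0.006, 0.0]
ft_force: [-12.7, 1.7, 7.6]
grip_width: 0.0157
time: 33.77
eef_pos: [0.5412, 0.0921, 0.1204]
eef_rot: [0.993, -0.12, -0.008, 0.0]
ft_force: [-14.8, 3.6, 11.4]
grip_width: 0.0156
```

```bash
python3 -m handwheel '[[[2,-0.2,0],[0,0,0],10],[[2,-0.2,0],[0,0,0],10],[[0,0,0],[0,0,0],10]]'
python3 -m handwheel '[[[0,0,0],[0,0,0],36],[[0,0,0],[0,0,0],36],[[0,0,0],[0,0,0],36],[[0,0,0],[0,0,0],36],[[0,0,20],[0,0,0],36],[[0,0,35],[0,0,0],36],[[0,0,40],[0,0,0],46],[[0,-40,0],[0,0,0],46],[[0,-40,0],[0,0,0],46],[[0,-40,0],[0,0,0],46],[[0,-40,0],[0,0,0],46],[[0,-40,0],[0,0,0],46]]'
python3 -m handwheel '[[[0,-40,0],[0,0,0],46],[[0,-40,0],[0,0,0],46]]'
python3 - <<'E'
from h import *
for n in("scene","top"):
    im=manip.grab_frame(n)[:,:,::-1]; a=im[180:260,270:370] if n=="scene" else im[160:260,250:375]
    cv2.imwrite(f"pics/{n}16.png",cv2.resize(a,(750,600),interpolation=2))
E
```

```text
time: 34.02
eef_pos: [0.5423, 0.0919, 0.1202]
eef_rot: [0.993, -0.12, -0.011, 0.001]
ft_force: [-20.9, 4.0, 15.9]
grip_width: 0.0156
time: 35.02
eef_pos: [0.5526, -0.1116, 0.2156]
eef_rot: [0.993, -0.121, 0.001, 0.0]
ft_force: [1.1, -0.5, 0.6]
grip_width: 0.046
time: 35.18
eef_pos: [0.5524, -0.1919, 0.2155]
eef_rot: [0.993, -0.121, 0.001, 0.0]
ft_force: [0.6, 0.4, 1.1]
grip_width: 0.0461
```

View pics/top16.png

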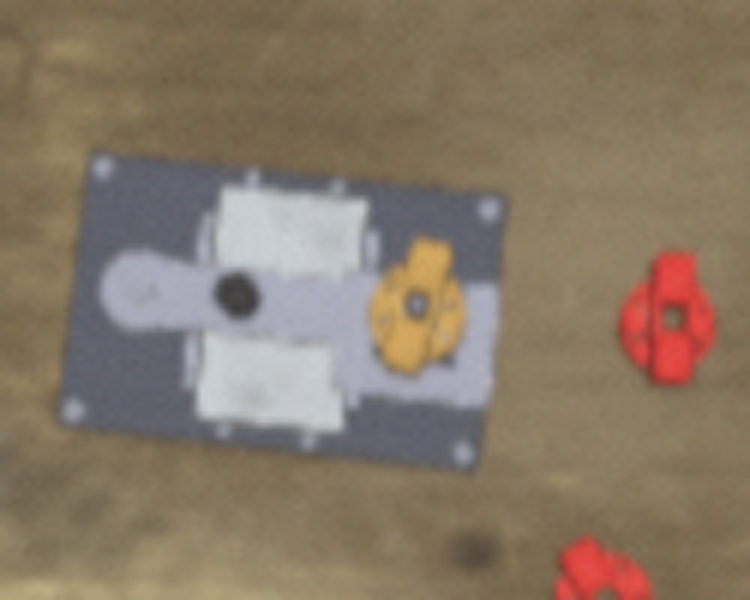

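The strap is shut again: knob at crop (237,295), foot edge at row 405. Final tightening, with less torque.

```bash
python3 -m handwheel '[[[-3,36,0],[0,0,0],46],[[-3,36,0],[0,0,0],46],[[-3,36,0],[0,0,0],46],[[-3,36,0],[0,0,0],46],[[-3,35,0],[0,0,0],46],[[-3,34,0],[0,0,0],46],[[0,0,0],[0,0,0],46],[[0,0,-40],[0,0,0],46],[[0,0,-38],[0,0,0],46],[[0,0,-3],[0,0,0],46],[[0,0,0],[0,0,0],46]]' 60
python3 -m handwheel '[[[0,0,0],[0,0,0],10],[[0,0,0],[0,0,0],10],[[0,0,0],[0,0,0],10],[[0,0,0],[0,0,0],10],[[0,0,0],[0,0,0],10],[[0,0,0],[0,0,0],10]]' 120
```

```text
time: 36.2
eef_pos: [0.5331, 0.0233, 0.1326]
eef_rot: [0.993, -0.121, -0.002, 0.001]
ft_force: [0.4, 1.0, 0.5]
grip_width: 0.0458
time: 36.7
eef_pos: [0.5356, 0.0229, 0.1365]
eef_rot: [0.993, -0.121, 0.002, -0.0]
ft_force: [-1.6, -0.8, 6.5]
grip_width: 0.0139
```

```bash
python3 -m handwheel '[[[-1.5,0,-0.1],[0,0,-0.08],10],[[0,0,-0.2],[0,0,-0.08],10],[[0,0,0],[0,0,-0.08],10],[[0,0,0],[0,0,-0.08],10],[[0,0,0],[0,0,-0.08],10],[[0,0,0],[0,0,-0.08],10],[[0,0,0],[0,0,-0.08],10],[[0,0,0],[0,0,-0.08],10],[[0,0,0],[0,0,0],10]]'
python3 - <<'E'
from h import *
o=manip.get_obs();print(o["q"][6],o["joint_torque"][6],o["ft_torque"])
E
```

```text
time: 37.45
eef_pos: [0.534, 0.0224, 0.1361]
eef_rot: [0.904, -0.428, 0.002, -0.0]
ft_force: [-0.5, -3.7, 5.6]
grip_width: 0.0138
-2.155484868725867 -0.5469050444662571 [-0.64009496  0.33681324  0.08741836]
```

```bash
python3 -m handwheel '[[[-0.5,-1.5,0],[0,0,-0.06],10],[[0,0,0],[0,0,-0.06],10],[[0,0,0],[0,0,0],10]]'
python3 - <<'E'
from h import *
o=manip.get_obs();print(o["joint_torque"][6],o["ft_torque"])
E
python3 -m handwheel '[[[0,0,0],[0,0,-0.05],10],[[0,0,0],[0,0,0],10]]'
python3 - <<'E'
from h import *
o=manip.get_obs();print(o["joint_torque"][6],o["ft_torque"])
im=manip.grab_frame("scene")[:,:,::-1]; a=im[180:260,270:370]
cv2.imwrite(f"pics/scene17.png",cv2.resize(a,(750,600),interpolation=2))
E
```

```text
time: 37.7
eef_pos: [0.5338, 0.022, 0.136]
eef_rot: [0.878, -0.479, 0.002, -0.001]
ft_force: [-0.0, -2.3, 6.4]
grip_width: 0.0135
-1.304524764418602 [-0.20799005  0.16175533  0.98109713]
time: 37.87
eef_pos: [0.5337, 0.022, 0.1359]
eef_rot: [0.866, -0.5, 0.002, -0.001]
ft_force: [-0.1, -1.2, 5.8]
grip_width: 0.0135
-1.7601388692855835 [-0.2707142   0.09776749  1.43108857]
```

View pics/scene17.png

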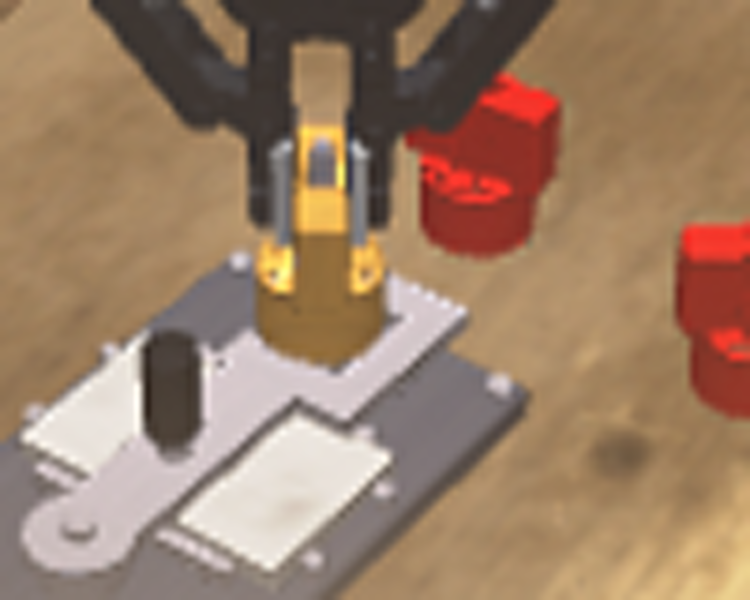

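```bash
python3 -m handwheel '[[[0,0,0],[0,0,0],46],[[0,0,0],[0,0,0],46],[[0,0,0],[0,0,0],46],[[0,0,0],[0,0,0],46],[[0,0,35],[0,0,0],46],[[0,0,40],[0,0,0],46],[[0,-40,0],[0,0,0],46],[[0,-40,0],[0,0,0],46],[[0,-40,0],[0,0,0],46],[[0,-40,0],[0,0,0],46],[[0,-40,0],[0,0,0],46]]'
python3 - <<'E'
from h import *
for n in("scene","top"):
    im=manip.grab_frame(n)[:,:,::-1]; cv2.imwrite(f"pics/{n}18f.png",im);a=im[180:260,270:370] if n=="scene" else im[160:260,250:375]
    cv2.imwrite(f"pics/{n}18.png",cv2.resize(a,(750,600),interpolation=2))
a=cv2.imread("pics/scene13.png");b=cv2.imread("pics/scene18.png");cv2.imwrite("pics/cmp2.png",cv2.resize(np.hstack([a[100:],b[100:]]),(800,267)))
E
```

```text
time: 38.83
eef_pos: [0.532, -0.1794, 0.2089]
eef_rot: [0.865, -0.502, 0.0, -0.0]
ft_force: [1.0, -0.1, -0.1]
grip_width: 0.0458
```

View pics/scene18.png

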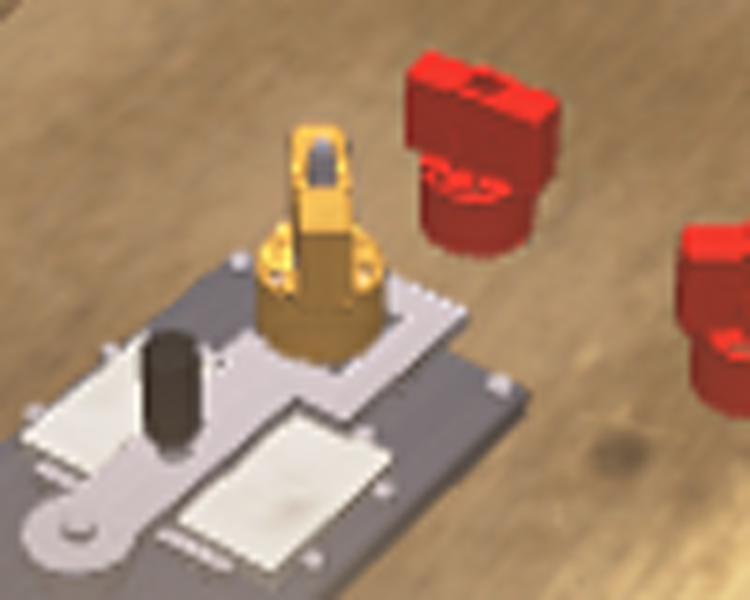

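View pics/top18.png

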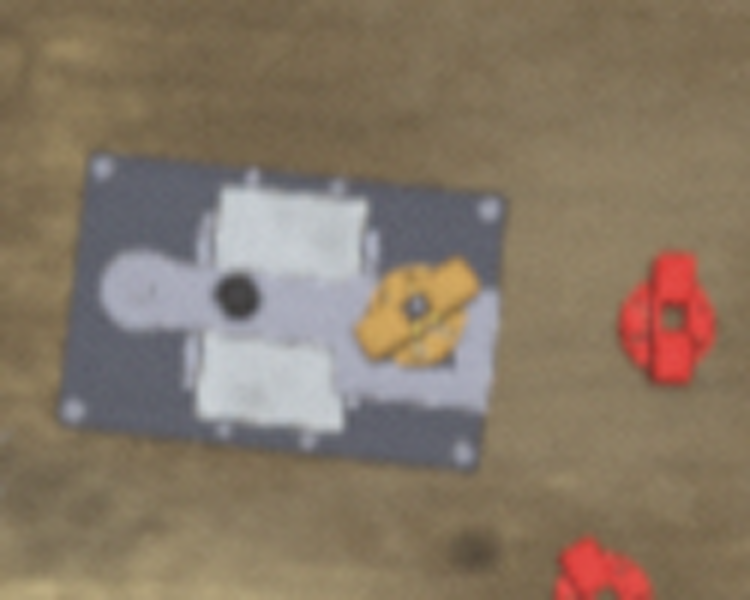

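Run:
```python
import cv2,numpy as np
g=lambda n:cv2.GaussianBlur(cv2.cvtColor(cv2.imread(f"pics/top{n}.png"),cv2.COLOR_BGR2GRAY),(0,0),4).astype(np.float32)
for n in(16,11,15,10,18):
    # foot bottom edge: row where gradient strongest, columns 370-480
    I=g(n); r=[]
    for c in range(380,470,6):
        col=I[385:440,c]; d=np.diff(col); k=np.argmin(d); 
        den=(d[k-1]-2*d[k]+d[k+1]) if 0<k<len(d)-1 else 1
        r.append(385+k+0.5*(d[k-1]-d[k+1])/den if 0<k<len(d)-1 else 385+k)
    kn=I[260:335,200:275]; m=np.clip(110-kn,0,None); yy,xx=np.mgrid[260:335,200:275]
    print(n,"foot edge",np.round(np.median(r),2),"knob",round((m*yy).sum()/m.sum(),2),round((m*xx).sum()/m.sum(),2))
```

```text
16 foot edge 399.0 knob 295.84 237.15
11 foot edge 398.0 knob 295.35 237.11
15 foot edge 409.5 knob 299.22 236.31
10 foot edge 412.0 knob 300.18 236.3
18 foot edge 401.0 knob 296.84 237.33
```

```bash
python3 -m handwheel '[[[0,0,25],[0,0,0],46],[[0,0,25],[0,0,0],46],[[0,0,0],[0,0,0],46],[[0,0,0],[0,0,0],46],[[0,0,0],[0,0,0],46],[[0,0,0],[0,0,0],46],[[0,0,0],[0,0,0],46],[[0,0,0],[0,0,0],46]]'
python3 - <<'E'
from h import *
for n in("scene","top"):
    im=manip.grab_frame(n)[:,:,::-1]; cv2.imwrite(f"pics/{n}19f.png",im)
    for t in("film_can","loupe"): print(n,t,[(np.round(d["position"],3).tolist(),round(d["score"],2)) for d in manip.look_for(n,t)][:2])
for n in("scene","top"):
    a=cv2.imread(f"pics/{n}18f.png").astype(int);b=cv2.imread(f"pics/{n}19f.png").astype(int)
    s=np.s_[180:260,270:345] if n=="scene" else np.s_[160:260,250:340]
    print("diff",np.abs(a[s]-b[s]).mean(),np.abs(a[s]-b[s]).max())
E
```

```text
time: 39.6
eef_pos: [0.5319, -0.1776, 0.2579]
eef_rot: [0.865, -0.502, -0.001, 0.0]
ft_force: [-0.3, -0.1, -0.7]
grip_width: 0.0462
scene film_can [([0.563, 0.282, 0.042], 0.58), ([0.518, 0.039, 0.054], 0.23)]
scene loupe [([0.533, -0.267, 0.016], 0.64)]
top film_can []
top loupe [([0.538, 0.071, 0.031], 0.62), ([0.55, 0.079, 0.022], 0.17)]
diff 0.5002777777777778 3
diff 1.7843703703703704 11
```

View pics/scene19f.png

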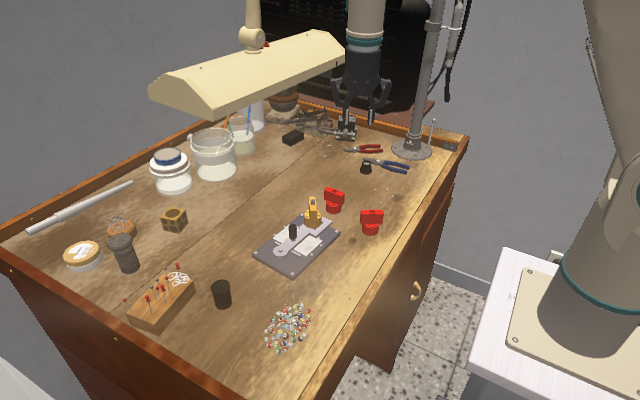

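The final picture shows the nut down on the shut strap at (313,215). The film can (221,294), the loupe (366,167) and both red nuts (333,200), (371,221) are where they were, and nothing moved between the last two pictures. Handing in.

```bash
python3 -c "
from cell import manip
print(manip.sign_off())"
```

```text
the job is handed in; nothing more can be done
None
```

The plate is locked down. The strap is shut round the stud, and the brass nut is in the thread and tightened onto it. I handed in at about 40 s with the gripper clear of everything.

**What I did**
- I pushed the strap to its stop and turned the nut back until it dropped about 9 mm into the thread start. I then turned it forward onto the strap until it was tight.
- Two things opened the strap a few degrees: probably my back-off before letting go of the knob, and tightening past about 2 N m.
- To fix that, I eased the nut back twice without taking it out of the thread, pushed the strap to its stop and tightened again. The last tightening stopped at 1.4 N m, below the point where it had slipped.

**Last checks**
- **Strap:** within about 0.01–0.02 rad of its stop in the top picture, so not quite exactly at the stop.
- **Nut:** it stayed put after release and did not unwind.
- **Bystanders:** the film can and loupe still stand where they did (scene camera). The top camera did not find the can either time, and at the end it reported the loupe at the fixture; I took that as a false find.

**What disagreed:** the nut ended about 2.4 rad from parallel, and its torque only began to build there, while the task text puts tight at about 2.0 rad. I could not explain the difference and judged tightness by torque instead.

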